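# Open the spray tank's pressure cap

### The arm

A 7-joint arm with a two-finger parallel gripper is mounted at the origin on a cart in front of the work surface, level with it; the furniture and walls round the work are solid. World frame = base frame: x ahead of the robot, y to its left, z up, the work surface at z = 0. Lengths are in m, angles in rad, forces in N, time in s.
With the tool pointing down it reaches from about 0.425 to 0.925 m from the base axis. Payload 6.8 kg.
Tool frame: the origin (TCP) lies on the centre line of the jaws, within the pads' length; the fingertips stand bot.tip_reach ahead of it and the grasp point (between the pads) lies 3 mm ahead of it (bot.tip_reach is the distance from the TCP to the fingertips, in m); z points along the fingers, y is the line along which they close (so a half turn about z gives the same grasp; the last joint's range is limited). The gripper opens to 85 mm and grips with 20 to 120 N. Pads are 22 mm wide; open, the fingers measure 114 mm over their backs; the gripper's body (76 mm by 85 mm) begins 54 mm behind the grasp point. The pads swing forward as they close: fully open they stand 13 mm farther back than shut.
Start: joints at [-1.336, 0.477, 0.022, 1.555, -0.011, 1.109, -0.083], TCP at [0.227, 0.636, 0.253] pointing down, gripper open.
Joint ranges: [-2.96, 2.96], [-0.34, 2.1], [-1.41, 1.46], [0.24, 2.44], [-1.37, 4.51], [0.17, 1.92], [-2.96, 2.96]. Speed limits (rad/s): [2.39, 2.39, 3.14, 3.14, 3.14, 3.14, 3.14].

### API

Orientations are given as a unit quaternion [w, x, y, z].
In Python, from station import bot gives the robot as it stands.
- The arm moves only by the tool jog_arm, never from a script. Its argument "deltas" is a list of rows, each a list of 7 numbers: the shift along the world's x, y, z in m, then the turn, a rotation vector about the world's x, y, z in rad, then the opening, from 0 (shut) to 1 (fully open). In form: [[x, y, z, rx, ry, rz, grip], ...]. A call has 1 to 10 rows; each row shifts and turns the commanded pose from where the row before left it; what a row does not reach is not made up. A row lasts 1/10 s, in which the tool goes at most 50 mm and 8.59 degrees, less where a joint would pass 70% of its speed; a pose out of reach is approached as far as the arm can. A call with a gripper value outside its range is refused whole. The fingers move at their own pace and stop on an object; "newtons" is the grip in N (left out, the last holds). Time passes only in rows, so rows that do not move let the fingers close. It gives the time, the measured TCP pose, the force, the opening and the grip force at its end, in the units of the state.
- bot.get_obs(): the state, without advancing time (a new reading comes with each control period).
- bot.read_camera(name): name is "scene" or "top" or "wrist"; returns a dict with "img" (480x640x3 uint8, red, green, blue), "K" (3x3 intrinsics, pixels), "eye" and "attitude" of the camera in the world. Camera axes: x right, y down, z forward; pixel columns grow to the right and rows downward; lengths in m; the calibration is good to about 2 mm. A picture is of the moment at which its call begins. There is no depth.
- bot.hand_in(): hands the job in; it is judged then, once.
The state is a dict: "t": time; "q": joint angles; "joint_vel": joint speeds; "joint_torque": joint torques, N m; "eef_pos": TCP position; "tool_rot": TCP orientation; "contact_force": force on the tool from outside, world axes, zero at the start; "torque": the same for the moment, N m; "gripper_width": opening from 0.0 (shut) to 1.0 (fully open); "grasp_force": force on a finger pad.
Only numpy, scipy, OpenCV 4.12 (cv2) and the standard library are available. Lean on these libraries where they do the work, as an engineer would, in place of code of your own. Each camera call takes 0.05 s, during which the arm holds its last target. There are 200 camera calls.

### The job

Open the blue glaze spray tank: turn its pressure cap anticlockwise to the first stop without pressing, then press it down, turn it on past the stop and let it rise. Lift the cap off and set it down gently, right way up (orange grip on top), flat in the free part of the drip tray, released, leaving the paint pot, the brush and the tray itself where they are.

Things in the scene. Friction and masses are not known exactly. Their poses are not given: they have to be found in the camera images.
- cap_grip (a point): Centre of the loose cap's orange grip bar (62 mm along x, 18 mm wide along y, 25 mm high, white mark at +x). The cap (about 0.15 kg) has a black ribbed round skirt 72 mm across and 31 mm high; 56 mm high in all. This point is on the cap's axis, 43 mm above its underside, 12 mm above the black top. z: the cap's axis, out of the tank, leaning 32 degrees from vertical while on the neck.
- cap: The same cap, origin at its underside, same axes. Bayonet: turned anticlockwise (positive about z) from shut = 0 it meets the first stop near 0.57 rad; it cannot go down before 0.45. Press it down 6 mm there (4.5 to 9), keep it down while turning to 1.34 rad (final stop near 1.47), let it rise, then draw it straight out along its axis by 25 mm or more. Turning takes under 0.3 N m.
- valve_spring (a joint): Brass spring valve in the neck under the cap, along the neck's axis, in m: 0 with the cap shut, negative when the cap is pressed down (-0.006 = 6 mm), +0.004 when the cap is released. It pushes the cap up with about 6 N at 0 and 11 N at -0.006.
- neck: Aluminium filler neck, fixed to the tank; origin at the centre of its rim, z along its axis (outward), x parallel to the cap's x while the cap is shut. The shut cap's underside lies at -16 mm along this z.
- tank: Blue upright tank, 172 mm across the foot, 150 mm across the body, 141 mm high, with a small gauge on top (to 188 mm); fixed to the table. Origin: centre of its underside; the neck leans towards its -x side.
- tray_floor (a point): Centre of the blue-grey drip tray's floor (upper face, 2 mm above the table). Tray: loose, 0.5 kg, 188 mm along its x, 253 mm along its y, rim 17 mm high; flat floor 166 x 232 mm. The paint pot stands at the +y end and the brush lies along the +x side; the free part is round x = -20 mm, y = -50 mm from this point in the tray's axes.
- drip_tray: The same tray; origin at the centre of its underside.
- paint_pot: Red paint pot with a cream lid in the tray, 55 mm across, 49 mm high; origin at the centre of its underside. To be left alone.
- tray_brush: Blue brush lying in the tray, 150 mm long (along its y), 14 mm wide, 12 mm high; origin at the middle of its underside. To be left alone.
There are look-alikes about, which are no part of the job. What is meant by the cap is not purple, and is the larger of those in its own colour.

How it is judged:
On the way, in this order (a step that is already met when the one before it is completed fails the run):
1. the cap is turned to its first stop (0.45 to 0.72 rad), not pressed down (less than 2.5 mm) (angle between the x axis of cap and the x axis of neck, either way round between 0.45 and 0.72 rad and z of cap in the frame of neck between -0.0185 and -0.013 m), for 0.1 s.
2. the cap is pressed down at the first stop, by 4 mm or more (angle between the x axis of cap and the x axis of neck, either way round between 0.4 and 0.8 rad and z of cap in the frame of neck below -0.02 m), for 0.05 s.
3. the cap is turned past the stop (over 1.1 rad) and has risen above its shut height (angle between the x axis of cap and the x axis of neck, either way round above 1.1 rad and z of cap in the frame of neck above -0.0145 m), for 0.05 s.
At the end, for the whole second after the job is handed in: The cap stands flat on the tray's floor (underside within 4 mm of it, upright within 0.1 rad, wholly inside the rim), at rest (x of cap in the frame of tray_floor between -0.065 and 0.065 m and y of cap in the frame of tray_floor between -0.095 and 0.095 m and z of cap in the frame of tray_floor between -0.003 and 0.004 m and angle between cap's own z axis and vertical below 0.1 rad and linear speed of cap below 0.02 m/s); the robot touches nothing.
It fails at once if the paint pot is shifted more than 30 mm or tipped over 0.4 rad (distance of paint_pot from where it was at the start of the episode above 0.03 m or angle between paint_pot's own z axis and vertical above 0.4 rad).
It fails at once if the brush is shifted more than 30 mm (distance of tray_brush from where it was at the start of the episode above 0.03 m).
It fails at once if the tray is shifted more than 30 mm (distance of drip_tray from where it was at the start of the episode above 0.03 m).
It fails at once if the cap is dropped (falls free faster than 0.6 m/s below the tank's height) (contact force between cap and the fingers below 0.05 N and linear speed of cap above 0.6 m/s and height (world z) of cap below 0.12 m).
It also fails if it takes over 45 s, if anything falls off the work surface, if the arm or the gripper's body presses on something with over 40 N, if the wrist force passes 120 N, or if a joint passes its speed limit or range.

## Working session

There is one attempt and no reset: what is moved stays moved. The work goes in short steps, Python scripts to look and compute and a tool call to move; the robot and the scene stay as the last step left them, time stands still between calls to the robot, and variables do not carry over. Pictures are saved under pics/ and viewed, at most 10 in all, crops included, and the job is handed in when it is done.

Besides the shell and the picture viewer there is one more tool, called as name(argument=value, ...) on one line, values as JSON. jog_arm: Moves the arm, as the interface text tells. Its arguments: {"type":"object","properties":{"deltas":{"type":"array"},"newtons":{"type":"number"}},"required":["deltas"]}

```bash
mkdir -p pics
python3 - <<'E'
from station import bot
import cv2,pickle
o=bot.get_obs();print(o,bot.tip_reach)
d={}
for n in("scene","top","wrist"):
    c=bot.read_camera(n);d[n]=c;print(n,c["K"],c["eye"],c["attitude"])
    cv2.imwrite(f"pics/{n}0.png",c["img"][:,:,::-1])
pickle.dump(d,open("c0.pkl","wb"))
E
```

```text
{'t': 0.0, 'q': array([-1.33609669,  0.47780124,  0.02233497,  1.55647951, -0.01151359,
        1.10929499, -0.08313175]), 'joint_vel': array([-0.00061802,  0.00113811,  0.00141404,  0.00208865, -0.00158752,
        0.00048542,  0.00302212]), 'joint_torque': array([ 1.36510835e-04, -5.96457875e+01,  1.60839289e+00, -2.81195909e+01,
        1.25771662e-02,  9.23598156e-03,  1.15206439e-05]), 'eef_pos': array([0.22670047, 0.63519124, 0.25231298]), 'tool_rot': array([-9.66851597e-05,  1.70567792e-01,  9.85345507e-01, -9.22511620e-04]), 'contact_force': array([ 0.39106498, -0.30040062, -0.21699231]), 'torque': array([ 0.00492603, -0.01216323,  0.05391005]), 'grasp_force': 0.0, 'gripper_width': 1.0038365950843322} 0.022
scene [[593.33805619   0.         312.18778731]
 [  0.         593.33805619 235.25694484]
 [  0.           0.           1.        ]] [-0.29758931 -0.56435682  0.78221692] [-0.41658498  0.77164088 -0.42474633  0.22498414]
top [[551.16240328   0.         320.05850837]
 [  0.         551.16240328 232.57693486]
 [  0.           0.           1.        ]] [ 0.37855725 -0.03477351  1.04755977] [ 0.06592465 -0.69867678  0.70919136 -0.06747083]
wrist [[363.22790214   0.         319.79423365]
 [  0.         363.22790214 238.46349243]
 [  0.           0.           1.        ]] [0.16070038 0.65715456 0.37175281] [0.11597128 0.808835   0.57078861 0.08085155]
```

View pics/scene0.png

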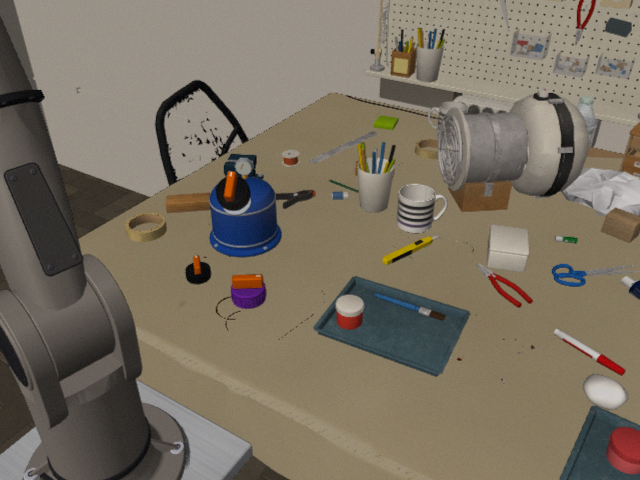

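View pics/top0.png

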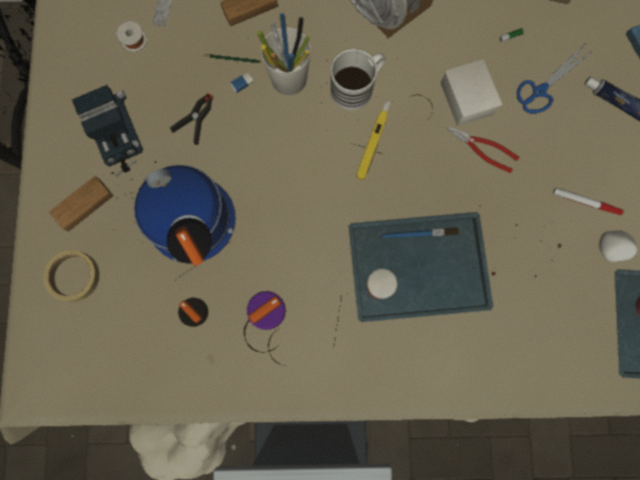

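The scene view shows the blue tank with the capped neck at about (232,190), leaning towards the robot, and the tray at (392,322). In the top view the cap's orange bar is at about (190,247), the tank at (185,213), the tray at (420,265), the pot at (382,283) and the brush at (420,233). The small black cap and the purple one are decoys.

```bash
cat > h.py <<'E'
import numpy as np,cv2,pickle
from scipy.spatial.transform import Rotation as R
def rot(q): return R.from_quat(np.r_[q[1:],q[0]])
def ray(c,p):
    d=np.array([(p[0]-c["K"][0,2])/c["K"][0,0],(p[1]-c["K"][1,2])/c["K"][1,1],1]);d=rot(c["attitude"]).apply(d)
    return np.array(c["eye"]),d/np.linalg.norm(d)
def plane(c,p,z):
    e,d=ray(c,p);return e+d*(z-e[2])/d[2]
def tri(obs):
    A=np.zeros((3,3));b=np.zeros(3);rs=[ray(c,p) for c,p in obs]
    for e,d in rs: P=np.eye(3)-np.outer(d,d);A+=P;b+=P@e
    x=np.linalg.solve(A,b);return x,[round(1e3*np.linalg.norm((np.eye(3)-np.outer(d,d))@(x-e)),1) for e,d in rs]
def proj(c,X):
    v=rot(c["attitude"]).inv().apply(np.array(X)-c["eye"]);return (c["K"]@(v/v[2]))[:2]
def comps(mask,amin=60):
    n,l,s,ce=cv2.connectedComponentsWithStats(mask.astype(np.uint8))
    return [(s[i],ce[i],l==i) for i in range(1,n) if s[i][4]>=amin]
def hsv(c): return cv2.cvtColor(c["img"],cv2.COLOR_RGB2HSV)
def rng(c,lo,hi): return cv2.inRange(hsv(c),np.array(lo),np.array(hi))>0
def mar(m):
    cn,_=cv2.findContours(m.astype(np.uint8),0,2);return cv2.minAreaRect(max(cn,key=cv2.contourArea))
E
python3 - <<'E'
from h import *
d=pickle.load(open("c0.pkl","rb"))
for n in("scene","top"):
    c=d[n]
    for nm,lo,hi in(("orange",(5,170,120),(14,255,255)),("blue",(108,150,40),(122,255,255)),("tray",(90,60,30),(107,160,140))):
        for s,ce,m in comps(rng(c,lo,hi),150): print(n,nm,s,ce.round(1),[np.round(v,1) for v in mar(m)], plane(c,ce,0).round(3))
def crop(c,x,y,w,h,k): return cv2.resize(c["img"][y:y+h,x:x+w,::-1],None,fx=k,fy=k,interpolation=cv2.INTER_CUBIC)
a=crop(d["scene"],195,150,100,110,4);b=crop(d["top"],125,155,100,110,4)
cv2.imwrite("pics/z1.png",np.hstack([a,b]))
E
```

```text
scene orange [224 171  11  26 184] [229.2 184.4] [array([229.3, 183.8]), array([ 7.6, 25.3]), np.float64(8.7)] [0.789 0.406 0.   ]
scene orange [232 274  30  15 374] [246.2 281.1] [array([246.6, 280.9]), array([13.2, 29.3]), np.float64(87.7)] [0.472 0.1   0.   ]
scene blue [245 176  29  37 648] [258.6 193.2] [array([259.2, 193.6]), array([35.9, 27.6]), np.float64(88.2)] [0.793 0.308 0.   ]
scene blue [ 210  208   71   49 2295] [243.4 232.9] [array([244.7, 233.5]), array([71. , 45.7]), np.float64(4.4)] [0.617 0.222 0.   ]
scene tray [ 315  277  154   99 6647] [398.2 327.1] [array([390.8, 321.4]), array([140.2,  70.8]), np.float64(19.9)] [ 0.513 -0.238  0.   ]
scene tray [ 560  406   80   74 2592] [595.  449.5] [array([599.5, 442.5]), array([79., 73.]), np.float64(0.0)] [ 0.423 -0.615 -0.   ]
top orange [177 231  25  34 320] [189.7 248.9] [array([189.1, 247.8]), array([36.2,  9.9]), np.float64(59.0)] [0.551 0.213 0.   ]
top orange [250 298  30  24 247] [263.1 310.5] [array([264.2, 309.6]), array([ 8.5, 32.8]), np.float64(53.7)] [0.431 0.071 0.   ]
top blue [ 136  168   81   78 3455] [173.9 204. ] [array([174.1, 204.5]), array([69.4, 78.9]), np.float64(68.4)] [0.64  0.246 0.   ]
top tray [281  14  14  56 228] [286.2  45.3] [array([285.9,  41.3]), array([55.3,  9.5]), np.float64(76.0)] [0.974 0.026 0.   ]
top tray [628  26  12  29 173] [635.4  36.5] [array([633.5,  40. ]), array([28., 11.]), np.float64(90.0)] [ 0.984 -0.7    0.   ]
top tray [518  81  31  30 200] [535.   93.1] [array([532.3,  91.8]), array([20.9, 34.3]), np.float64(51.7)] [ 0.861 -0.48   0.   ]
top tray [ 74  89  33  24 304] [ 89.  100.4] [array([91. , 99.9]), array([13.6, 33. ]), np.float64(66.0)] [0.859 0.426 0.   ]
top tray [381 230  51   9 337] [407.2 234.3] [array([406. , 234.1]), array([ 7.4, 50.3]), np.float64(87.5)] [ 0.573 -0.207  0.   ]
```

View pics/z1.png

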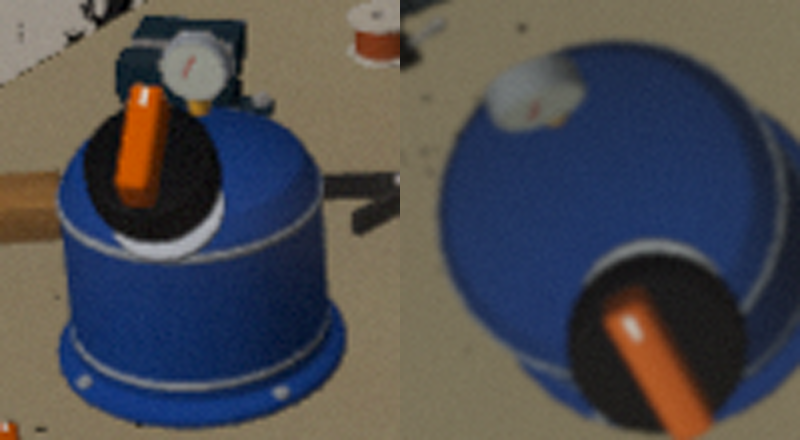

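Run:
```python
from h import *
d=pickle.load(open("c0.pkl","rb"));S,T=d["scene"],d["top"]
print(tri([(S,(229.2,184.4)),(T,(189.7,248.9))]))
# bar top-face ends: mark end and lower end, from crops
A=tri([(S,(195+148/4,150+88/4)),(T,(125+628/4,155+300/4))]);B=tri([(S,(195+136/4,150+192/4)),(T,(125+688/4,155+428/4))])
print("mark",A,"low",B,B[0]-A[0],np.linalg.norm(B[0]-A[0]))
# black discs: ellipse of (black+orange) near the cap
for n,c,box in(("S",S,(205,160,255,215)),("T",T,(160,210,220,275))):
    h=hsv(c);m=((h[...,2]<50)|rng(c,(3,120,90),(16,255,255)));mm=np.zeros_like(m);x0,y0,x1,y1=box;mm[y0:y1,x0:x1]=m[y0:y1,x0:x1]
    mm=cv2.morphologyEx(mm.astype(np.uint8),2,np.ones((3,3)))
    s,ce,k=max(comps(mm),key=lambda a:a[0][4]);print(n,s,ce)
o=R.from_quat(np.r_[[1.70567792e-01,9.85345507e-01,-9.2e-4],-9.67e-5]);W=d["wrist"]
print("cam in tool",o.inv().apply(W["eye"]-np.array([0.2267,0.6352,0.2523])),(o.inv()*rot(W["attitude"])).as_matrix().round(3))
# foot circle: bottom edge of blue in both
for n,c in(("S",S),("T",T)):
    m=rng(c,(108,120,30),(122,255,255));x0,y0,x1,y1=(190,165,300,260) if n=="S" else (125,155,245,275)
    k=np.zeros_like(m);k[y0:y1,x0:x1]=m[y0:y1,x0:x1];ys,xs=np.nonzero(k);print(n,xs.min(),ys[xs==xs.min()].mean(),xs.max(),ys[xs==xs.max()].mean(),xs[ys==ys.max()].mean(),ys.max(),plane(c,(xs[ys==ys.max()].mean(),ys.max()),0))
    print([plane(c,p,0.005).round(3) for p in((xs.min(),ys[xs==xs.min()].mean()),(xs.max(),ys[xs==xs.max()].mean()))])
# gauge center check & body ring; tray
for n,c in(("S",S),("T",T)):
    m=rng(c,(88,50,25),(110,170,150));k=np.zeros_like(m);x0,y0,x1,y1=(310,270,475,380) if n=="S" else (340,205,500,325)
    k[y0:y1,x0:x1]=m[y0:y1,x0:x1];k=cv2.morphologyEx(k.astype(np.uint8),3,np.ones((9,9)));cn=max(cv2.findContours(k,0,2)[0],key=cv2.contourArea)
    q=cv2.approxPolyDP(cv2.convexHull(cn),8,True)[:,0];print(n,q.tolist(),[plane(c,p,0.017).round(3)[:2].tolist() for p in q])
```

```text
(array([0.51922725, 0.16615732, 0.19410351]), [np.float64(0.8), np.float64(0.8)])
mark (array([0.49123014, 0.05613194, 0.27615635]), [np.float64(55.5), np.float64(55.5)]) low (array([0.45058172, 0.0352911 , 0.2451194 ]), [np.float64(53.9), np.float64(53.9)]) [-0.04064842 -0.02084084 -0.03103695] 0.05522614599379249
S [216 162  34  48 953] [232.29066107 189.6610703 ]
T [ 167  219   46   47 1464] [189.41188525 240.8476776 ]
cam in tool [ 0.06952432 -0.00172832 -0.11945839] [[ 0.001 -0.96  -0.28 ]
 [ 1.     0.001  0.   ]
 [-0.    -0.28   0.96 ]]
S 210 220.78571428571428 280 234.0 241.0 256 [0.53878541 0.16752468 0.        ]
[array([0.611, 0.321, 0.005]), array([0.654, 0.14 , 0.005])]
T 136 209.0 233 217.0 205.0 258 [0.53248379 0.18279389 0.        ]
[array([0.63 , 0.318, 0.005]), array([0.611, 0.129, 0.005])]
S [[314, 326], [353, 277], [468, 313], [436, 375]] [[0.413, -0.109], [0.586, -0.097], [0.604, -0.342], [0.42, -0.353]]
T [[464, 215], [483, 257], [485, 308], [360, 314], [360, 225]] [[0.606, -0.315], [0.524, -0.345], [0.429, -0.342], [0.421, -0.11], [0.589, -0.115]]
```

Run:
```python
from h import *
from scipy.optimize import least_squares
d=pickle.load(open("c0.pkl","rb"));S,T=d["scene"],d["top"]
A=tri([(S,(232,172)),(T,(182,230))])[0];B=tri([(S,(229,198)),(T,(197,262))])
print("mark",A,"low",B,A-B[0],np.linalg.norm(B[0]-A))
P=[]
for n,c in(("S",S),("T",T)):
    m=rng(c,(108,120,30),(122,255,255));x0,y0,x1,y1=(190,165,300,260) if n=="S" else (125,155,245,275)
    k=np.zeros_like(m);k[y0:y1,x0:x1]=m[y0:y1,x0:x1]
    if n=="S":
        for x in range(214,278,3): P.append(plane(c,(x,np.nonzero(k[:,x])[0].max()+.5),0.0)[:2])
    else:
        for y in range(205,245,3): P.append(plane(c,(np.nonzero(k[y])[0].max()+.5,y),0.0)[:2])
P=np.array(P)
for sel in(P,P[:22]):
    r=least_squares(lambda v:np.hypot(*(sel-v[:2]).T)-.086,[.62,.21],loss="soft_l1",f_scale=.003);print(r.x,np.abs(r.fun).mean())
C=r.x
G=np.array([.5192,.1662]);print("az",np.arctan2(*(G-C)[::-1]),np.linalg.norm(G-C))
```

```text
mark [0.54585258 0.17685911 0.2081693 ] low (array([0.5024435 , 0.15757201, 0.17254299]), [np.float64(2.6), np.float64(2.6)]) [0.04340908 0.01928709 0.0356263 ] 0.059376536259852106
[0.61067414 0.21419536] 0.002245485337794659
[0.61126483 0.21217312] 0.0009006737136299805
az -2.6784603914865106 0.10290510561651203
```

Run:
```python
from h import *
from station import bot
o=bot.get_obs()
az=-2.678;t=np.radians(32);z=np.array([np.sin(t)*np.cos(az),np.sin(t)*np.sin(az),np.cos(t)])
u=np.array([-np.cos(t)*np.cos(az),-np.cos(t)*np.sin(az),np.sin(t)])
Rt=R.from_matrix(np.c_[u,np.cross(-z,u),-z])
rv=(Rt*rot(o["tool_rot"]).inv()).as_rotvec();P=np.array([.5192,.1662,.1941])+.12*z
print(z,u,rv,np.linalg.norm(rv),P-o["eef_pos"],(rv/20).round(4),((P-o["eef_pos"])/20).round(4))
```

```text
[-0.47398722 -0.23696105  0.8480481 ] [0.75853812 0.37921695 0.52991926] [ 0.70381781  0.04089581 -2.26117711] 2.368534126211513 [ 0.23555944 -0.49757252  0.04330986] [ 0.0352  0.002  -0.1131] [ 0.0118 -0.0249  0.0022]
```

jog_arm(deltas=[[0.0118,-0.0249,0.0022,0.0352,0.002,-0.1131,1],[0.0118,-0.0249,0.0022,0.0352,0.002,-0.1131,1],[0.0118,-0.0249,0.0022,0.0352,0.002,-0.1131,1],[0.0118,-0.0249,0.0022,0.0352,0.002,-0.1131,1],[0.0118,-0.0249,0.0022,0.0352,0.002,-0.1131,1],[0.0118,-0.0249,0.0022,0.0352,0.002,-0.1131,1],[0.0118,-0.0249,0.0022,0.0352,0.002,-0.1131,1],[0.0118,-0.0249,0.0022,0.0352,0.002,-0.1131,1],[0.0118,-0.0249,0.0022,0.0352,0.002,-0.1131,1],[0.0118,-0.0249,0.0022,0.0352,0.002,-0.1131,1]])

```text
t: 1.15
eef_pos: [0.3452, 0.3854, 0.2752]
tool_rot: [-0.038, 0.669, 0.725, 0.162]
contact_force: [0.3, 0.5, -0.3]
gripper_width: 1.0
grasp_force: 0.0
```

jog_arm(deltas=[[0.0118,-0.0249,0.0022,0.0352,0.002,-0.1131,1],[0.0118,-0.0249,0.0022,0.0352,0.002,-0.1131,1],[0.0118,-0.0249,0.0022,0.0352,0.002,-0.1131,1],[0.0118,-0.0249,0.0022,0.0352,0.002,-0.1131,1],[0.0118,-0.0249,0.0022,0.0352,0.002,-0.1131,1],[0.0118,-0.0249,0.0022,0.0352,0.002,-0.1131,1],[0.0118,-0.0249,0.0022,0.0352,0.002,-0.1131,1],[0.0118,-0.0249,0.0022,0.0352,0.002,-0.1131,1],[0.0118,-0.0249,0.0022,0.0352,0.002,-0.1131,1],[0.0118,-0.0249,0.0022,0.0352,0.002,-0.1131,1]])

```text
t: 2.15
eef_pos: [0.4629, 0.1364, 0.2973]
tool_rot: [-0.063, 0.936, 0.218, 0.269]
contact_force: [0.1, 0.6, -0.2]
gripper_width: 0.999
grasp_force: 0.0
```

jog_arm(deltas=[[0,0,0,0,0,0,1],[0,0,0,0,0,0,1]])

```text
t: 2.35
eef_pos: [0.4627, 0.1375, 0.2972]
tool_rot: [-0.062, 0.936, 0.221, 0.268]
contact_force: [0.0, 0.5, -0.1]
gripper_width: 1.001
grasp_force: 0.0
```

Run:
```python
from h import *
from station import bot
o=bot.get_obs();print(o["q"],o["eef_pos"],o["tool_rot"])
c=bot.read_camera("wrist");pickle.dump(c,open("w1.pkl","wb"));cv2.imwrite("pics/w1.png",c["img"][:,:,::-1])
```

```text
[-0.81427494 -0.17542219  0.37418172  2.32510553  0.11391209  0.42354095
 -1.62543703] [0.46269678 0.13753997 0.29718207] [-0.06223723  0.93566228  0.22050954  0.26839928]
```

View pics/w1.png

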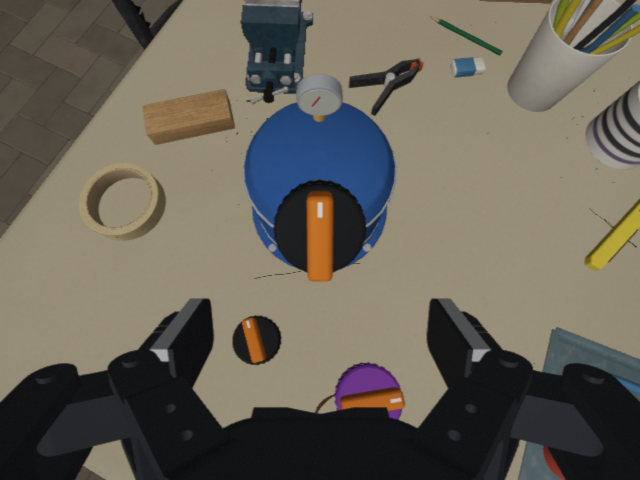

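The wrist view shows the cap centred near (320,227), its bar upright in the picture from (320,193) to (320,280), with the white mark at the far end, and the gauge behind at (320,95). I'll take a second wrist view from the side to triangulate.

jog_arm(deltas=[[-0.015,0.02,0,0,0,0,1],[-0.015,0.02,0,0,0,0,1],[-0.01,0.02,0,0,0,0,1],[0,0,0,0,0,0,1],[0,0,0,0,0,0,1]])

```text
t: 2.9
eef_pos: [0.4224, 0.1986, 0.2971]
tool_rot: [-0.062, 0.935, 0.222, 0.268]
contact_force: [-0.9, -0.2, 0.2]
gripper_width: 0.997
grasp_force: 0.0
```

Run:
```python
from h import *
from station import bot
c1=pickle.load(open("w1.pkl","rb"))
c2=bot.read_camera("wrist");pickle.dump(c2,open("w2.pkl","wb"))
o=bot.get_obs();print(o["eef_pos"],o["tool_rot"])
G=[.5192,.1662,.1941];out=[]
cs=[c1,c2,*[pickle.load(open("c0.pkl","rb"))[k] for k in("scene","top")]]
for i,c in enumerate(cs):
    g=proj(c,G)
    m=rng(c,(5,150,90),(16,255,255));s,ce,k=min(comps(m,100),key=lambda a:np.hypot(*(a[1]-g)))
    h=hsv(c);b=((h[...,2]<55)|k).astype(np.uint8);r=70 if i<2 else 32
    w=np.zeros_like(b);x,y=g.astype(int);w[y-r:y+r,x-r:x+r]=b[y-r:y+r,x-r:x+r]
    w=cv2.morphologyEx(w,2,np.ones((5,5) if i<2 else (3,3)));s2,ce2,k2=min(comps(w,100),key=lambda a:np.hypot(*(a[1]-g)))
    cn=cv2.convexHull(max(cv2.findContours(k2.astype(np.uint8),0,1)[0],key=cv2.contourArea))
    print(g.round(1),s,ce.round(1),[np.round(v,1) for v in mar(k)],"black",s2,[np.round(v,1) for v in cv2.fitEllipse(cn)])
    # mark
    wm=np.zeros_like(k);X,Y,W,H=s[:4];wm[Y-2:Y+H+2,X-2:X+W+2]=((h[...,1]<110)&(h[...,2]>170))[Y-2:Y+H+2,X-2:X+W+2]
    mk=sorted(comps(wm,4),key=lambda a:-a[0][4])[:1];mp=mk[0][1] if mk else None;print("mark",mp)
    out.append((c,ce,mp))
print("bar",tri([(c,a) for c,a,_ in out[:2]]),tri([(c,a) for c,a,_ in out]))
if all(o[2] is not None for o in out[:2]): print("mark",tri([(c,b) for c,_,b in out[:2]]),tri([(c,b) for c,_,b in out if b is not None]))
v=[cv2.resize(c["img"][int(g[1])-75:int(g[1])+75,int(g[0])-75:int(g[0])+75,::-1],None,fx=2.6,fy=2.6) for c in cs[:2] for g in [proj(c,G)]]
cv2.imwrite("pics/z2.png",np.hstack(v));print([proj(c,G).astype(int)-75 for c in cs[:2]])
```

```text
[0.42276004 0.19791892 0.2971621 ] [-0.0623128   0.93557589  0.22093522  0.26833279]
[315.6 239.9] [ 306  192   27   89 2167] [319.5 237.2] [array([319., 236.]), array([88., 26.]), np.float64(90.0)] black [ 274  180   92  101 6613] [array([319.5, 228.8]), array([89.9, 99.7]), np.float64(179.2)]
mark [319.5 209.5]
[419.9 228. ] [ 403  180   38   90 2643] [421.1 224.8] [array([420.9, 224.2]), array([32.9, 88.8]), np.float64(5.2)] black [ 366  171   95   98 6777] [array([413.3, 218.1]), array([92.9, 98.8]), np.float64(160.4)]
mark [428.5 197. ]
[228.8 184.4] [224 171  12  30 231] [229.1 184.9] [array([229. , 185.3]), array([ 8.7, 29.4]), np.float64(8.7)] black [216 162  34  48 985] [array([231.9, 186.8]), array([33.3, 49.4]), np.float64(171.9)]
mark [230.57142857 173.71428571]
[190.1 248.6] [176 230  27  36 394] [189.6 248.2] [array([189.2, 247.6]), array([37.6, 11.4]), np.float64(59.7)] black [ 167  219   46   47 1493] [array([189.6, 241.3]), array([44.8, 47.5]), np.float64(147.9)]
mark [182.625  236.8125]
bar (array([0.52382702, 0.16554215, 0.1885555 ]), [np.float64(0.3), np.float64(0.3)]) (array([0.52137638, 0.16628122, 0.19258215]), [np.float64(1.8), np.float64(1.0), np.float64(1.0), np.float64(1.7)])
mark (array([0.53517142, 0.17119516, 0.21011947]), [np.float64(0.2), np.float64(0.2)]) (array([0.53474844, 0.17215797, 0.21097373]), [np.float64(1.2), np.float64(0.8), np.float64(0.6), np.float64(2.1)])
[array([240, 164]), array([344, 153])]
```

View pics/z2.png

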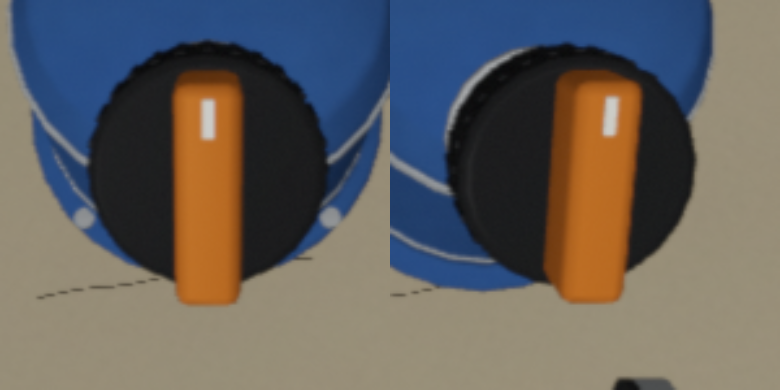

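Both views show the bar sharply: its top face runs from (208,84) to (208,302) in the left crop and from (607,85) to (591,301) in the right. The left view is symmetric, so the tool's tilt plane contains the cap's axis.

Run:
```python
from h import *
from station import bot
c1,c2=[pickle.load(open(f"w{i}.pkl","rb")) for i in(1,2)]
f=lambda b,p:np.array(b)+np.array(p)/2.6
A=tri([(c1,f((240,164),(208,84))),(c2,f((344,153),(217,85)))]);B=tri([(c1,f((240,164),(208,302))),(c2,f((344,153),(201,301)))])
print(A,B);D=A[0]-B[0];L=np.linalg.norm(D);D/=L;print("len",L,"dir",D,"slope deg",np.degrees(np.arcsin(D[2])),"az",np.arctan2(D[1],D[0]))
o=bot.get_obs();m=rot(o["tool_rot"]).as_matrix();print("tool axes",m.T)
M=(A[0]+B[0])/2;az=np.arctan2(D[1],D[0])+np.pi;t=np.radians(32);z=np.array([np.sin(t)*np.cos(az),np.sin(t)*np.sin(az),np.cos(t)])
print("top centre",M,"axis",z,"G",M-.013*z,"cam line check",proj(c1,M))
G=M-.013*z
for d in(.05,.006): print("TCP target",d,G+d*z,"delta",G+d*z-o["eef_pos"])
u=np.cross(np.cross(z,D),z);u/=np.linalg.norm(u);Rt=R.from_matrix(np.c_[u,np.cross(-z,u),-z]);print("rv",(Rt*rot(o["tool_rot"]).inv()).as_rotvec(),"z",z)
```

```text
(array([0.54371905, 0.17502741, 0.20875866]), [np.float64(0.4), np.float64(0.4)]) (array([0.4975215 , 0.15190038, 0.17924967]), [np.float64(0.2), np.float64(0.2)])
len 0.05949667307356178 dir [0.77647295 0.38871132 0.49597709] slope deg 29.734201454380013 az 0.46413672189921096
tool axes [[ 0.75837028  0.37996221  0.52962557]
 [ 0.44684448 -0.89460948  0.00197162]
 [ 0.4745572   0.23516504 -0.84822926]]
top centre [0.52062027 0.1634639  0.19400417] axis [-0.47385823 -0.2372189   0.8480481 ] G [0.52678043 0.16654774 0.18297954] cam line check [320.04150966 239.8292778 ]
TCP target 0.05 [0.50308752 0.1546868  0.22538195] delta [ 0.08032748 -0.04323212 -0.07178016]
TCP target 0.006 [0.52393728 0.16512443 0.18806783] delta [ 0.10117724 -0.03279449 -0.10909427]
rv [0.00191777 0.00057317 0.00090113] z [-0.47385823 -0.2372189   0.8480481 ]
```

jog_arm(deltas=[[0.0183,-0.0113,-0.0152,0,0,0,1],[0.0183,-0.0113,-0.0152,0,0,0,1],[0.0183,-0.0113,-0.0152,0,0,0,1],[0.0184,-0.0112,-0.0152,0,0,0,1],[0,0,0,0,0,0,1],[0.0071,0.0036,-0.0127,0,0,0,1],[0.0071,0.0036,-0.0127,0,0,0,1],[0.0071,0.0035,-0.0128,0,0,0,1],[0,0,0,0,0,0,1],[0,0,0,0,0,0,1]])

```text
t: 3.95
eef_pos: [0.5099, 0.1652, 0.2052]
tool_rot: [-0.065, 0.936, 0.221, 0.266]
contact_force: [-0.3, -0.3, 0.5]
gripper_width: 1.005
grasp_force: 0.0
```

jog_arm(deltas=[[0,0,0,0,0,0,0.6],[0,0,0,0,0,0,0.4],[0,0,0,0,0,0,0.3],[0,0,0,0,0,0,0.25],[0,0,0,0,0,0,0.1],[0,0,0,0,0,0,0],[0,0,0,0,0,0,0],[0,0,0,0,0,0,0]], newtons=40)

```text
t: 4.75
eef_pos: [0.5106, 0.1646, 0.2052]
tool_rot: [-0.065, 0.936, 0.22, 0.266]
contact_force: [-2.6, -2.4, 4.8]
gripper_width: 0.201
grasp_force: 43.3
```

Run:
```python
from h import *
from station import bot
o=bot.get_obs();print(o)
c=bot.read_camera("wrist");cv2.imwrite("pics/w3.png",c["img"][:,:,::-1])
```

```text
{'t': 4.75, 'q': array([-0.86249183,  0.12249255,  0.49208439,  2.33772884, -0.6183865 ,
        0.1721096 , -0.9153286 ]), 'joint_vel': array([-0.00159882,  0.00021617, -0.00233347, -0.00073116,  0.00098663,
       -0.00279607,  0.00108107]), 'joint_torque': array([-7.94567373e-01, -2.43042004e+01,  8.54611639e-01, -2.19080490e+01,
       -2.75379969e-01, -1.52814232e+00, -1.03320699e-02]), 'eef_pos': array([0.51058482, 0.1645948 , 0.20516735]), 'tool_rot': array([-0.06456203,  0.93617655,  0.22037072,  0.26616153]), 'contact_force': array([-2.60589796, -2.41756956,  4.84722318]), 'torque': array([-0.46747061,  0.42590283, -0.06722405]), 'grasp_force': 43.29875595867634, 'gripper_width': 0.20112738604383687}
```

View pics/w3.png

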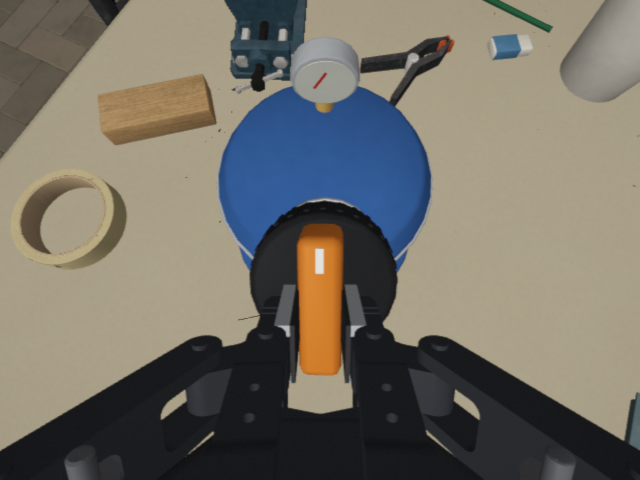

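The wrist view shows the bar gripped symmetrically, with the pads at about (320,330). But joint 6 is at its lower limit (0.172), so the TCP stopped 9 mm short. I'll fit a simple kinematic model to see which tool tilts are reachable.

```bash
cat > k.py <<'E'
from h import *
import itertools
from scipy.optimize import least_squares
D=[([-1.33609669,.47780124,.02233497,1.55647951,-.01151359,1.10929499,-.08313175],[.22670047,.63519124,.25231298],[-9.66851597e-05,1.70567792e-01,9.85345507e-01,-9.22511620e-04]),
([-0.81427494,-0.17542219,0.37418172,2.32510553,0.11391209,0.42354095,-1.62543703],[0.46269678,0.13753997,0.29718207],[-0.06223723,0.93566228,0.22050954,0.26839928]),
([-0.86249183,0.12249255,0.49208439,2.33772884,-0.6183865,0.1721096,-0.9153286],[0.51058482,0.1645948,0.20516735],[-0.06456203,0.93617655,0.22037072,0.26616153])]
def fk(q,s,p):
    # p: o1,o7,d0,d1,d2,d3,a1,a2,a3 ; joints z,y,z,y,z,y,z
    Z=lambda a:R.from_euler("z",a);Y=lambda a:R.from_euler("y",a)
    r=Z(s[0]*q[0]+p[0]);x=np.array([0,0,p[2]])+r.apply([p[6],0,0])
    r=r*Y(q[1])*Z(s[1]*q[2]);x=x+r.apply([p[7],0,p[3]])
    r=r*Y(q[3]);x=x+r.apply([-p[7],0,0]);r=r*Z(s[2]*q[4]);x=x+r.apply([0,0,p[4]])
    r=r*Y(q[5]);x=x+r.apply([p[8],0,p[5]]);r=r*Z(s[3]*q[6]+p[1]);return x,r
def res(p,s,D):
    o=[]
    for q,x,t in D:
        X,r=fk(q,s,p);o+=[*(X-x),*(.3*(r*rot(t).inv()).as_rotvec())]
    o+=list(.002*np.array(p[6:9]));return o
if __name__=="__main__":
    best=[]
    for s in itertools.product((1,-1),repeat=4):
        for o7 in(0,1.57,3.14,-1.57):
            r=least_squares(res,[0 if s[0]<0 else 2.56,o7,.35,.4,.4,.25,0,0,0],args=(s,D));best.append((r.cost,s,r.x))
    best.sort(key=lambda b:b[0])
    for b in best[:4]: print(b[0],b[1],b[2].round(4))
    pickle.dump(best[0],open("fk.pkl","wb"))
E
python3 k.py
```

```text
0.00019747665627156783 (-1, -1, -1, -1) [-0.0818  1.4972  0.4221  0.6437  0.563   0.4677 -0.0565 -0.0483  0.0038]
0.00019747665627158794 (-1, -1, -1, -1) [-0.0818  1.4972  0.4221  0.6437  0.563   0.4677 -0.0565 -0.0483  0.0038]
0.00019747665627159146 (-1, -1, -1, -1) [-0.0818  1.4972  0.4221  0.6437  0.563   0.4677 -0.0565 -0.0483  0.0038]
0.00019747665627160662 (-1, -1, -1, -1) [-0.0818  1.4972  0.4221  0.6437  0.563   0.4677 -0.0565 -0.0483  0.0038]
```

```bash
cat > k2.py <<'E'
from k import *
import k
def fk(q,s,p):
    # p: o1,o7, d0, then 3-vectors after joints 2(upper) 4(fore) 6(tool), y-offsets
    Z=lambda a:R.from_euler("z",a);Y=lambda a:R.from_euler("y",a)
    r=Z(-q[0]+p[0])*Y(q[1])*Z(-q[2]);x=np.array([0,0,p[2]])+r.apply([p[6],p[9],p[3]])
    r=r*Y(q[3])*Z(-q[4]);x=x+r.apply([p[7],p[10],p[4]])
    r=r*Y(q[5]);x=x+r.apply([p[8],p[11],p[5]]);r=r*Z(-q[6]+p[1]);return x,r
def res(p,D):
    o=[]
    for q,x,t in D:
        X,r=fk(q,None,p);o+=[*(X-x),*(.3*(r*rot(t).inv()).as_rotvec())]
    return o+list(.003*np.array(p[6:12]))
if __name__=="__main__":
    for q,x,t in D: print((fk(q,None,[0,np.pi/2]+[0]*10)[1].inv()*rot(t)).as_rotvec().round(3), (rot(t)*fk(q,None,[0,np.pi/2]+[0]*10)[1].inv()).as_rotvec().round(3))
    r=least_squares(res,[0,1.57,.35,.4,.4,.25]+[0]*6,args=(D,));print(r.cost,r.x.round(4));print(np.array(r.fun[:18]).reshape(3,6).round(4))
    pickle.dump(r.x,open("fk2.pkl","wb"))
E
python3 k2.py
```

```text
[-0.  0. -0.] [0. 0. 0.]
[ 0. -0.  0.] [0. 0. 0.]
[-0.  0. -0.] [-0. -0.  0.]
8.407430615035403e-08 [-2.0000e-04  1.5706e+00  2.9050e-01  4.6470e-01  4.7410e-01  2.1030e-01
  8.0900e-02 -8.4000e-03  4.1300e-02 -9.5900e-02  1.7300e-02  1.7300e-02]
[[-0.  0.  0.  0.  0. -0.]
 [ 0. -0. -0. -0. -0. -0.]
 [-0. -0.  0. -0. -0. -0.]]
```

```bash
cat > ik.py <<'E'
from k2 import *
p=pickle.load(open("fk2.pkl","rb"))
lo=np.array([-2.96,-.34,-1.41,.24,-1.37,.17,-2.96]);hi=np.array([2.96,2.1,1.46,2.44,4.51,1.92,2.96])
G=np.array([.5245,.167,.1855]);z=np.array([-.4739,-.2372,.8480]);z/=np.linalg.norm(z)
R0=rot(D[2][2]);u=R0.as_matrix()[:,0]
def tool(h,phi,dl):
    # dl: pitch of the tool about the bar's cross axis (cap y); dl>0: tool more upright
    y=R0.as_matrix()[:,1]
    a=R.from_rotvec(z*phi);return G+h*z,a*R.from_rotvec(y*dl)*R0
def ik(X,r,q3,q0):
    f=lambda q:np.r_[10*(fk(q,None,p)[0]-X),3*(fk(q,None,p)[1]*r.inv()).as_rotvec(),.02*(q[2]-q3)]
    s=least_squares(f,np.clip(q0,lo+.001,hi-.001),bounds=(lo,hi));return s.x,np.abs(s.fun[:6]).max()
E
python3 - <<'E'
from ik import *
for dl in(0,.2,.35,-.2):
  for h,phi in((.015,0),(.006,.57),(.006,1.4)):
    X,r=tool(h,phi,dl);b=[]
    if phi==0:print("toolz",r.as_matrix()[:,2].round(2))
    for q3 in np.linspace(-1.3,1.4,10):
        for q0 in (D[2][0],[-.3,.2,q3,2.2,0,.4,-1]):
            q,e=ik(X,r,q3,q0)
            if e<.003: b.append((np.min(np.minimum(q-lo,hi-q)),q))
    print(dl,h,phi,len(b),[ (round(m,2),q.round(2)) for m,q in sorted(b,key=lambda t:-t[0])[:2]])
E
```

```text
toolz [ 0.47  0.24 -0.85]
0 0.015 0 18 [(np.float64(0.11), array([ 0.76,  0.25, -1.3 ,  2.25,  0.77,  0.34, -2.24])), (np.float64(0.11), array([ 0.76,  0.25, -1.3 ,  2.25,  0.77,  0.34, -2.24]))]
0 0.006 0.57 20 [(np.float64(0.11), array([ 0.74,  0.29, -1.3 ,  2.25,  0.87,  0.37, -1.77])), (np.float64(0.11), array([ 0.74,  0.29, -1.3 ,  2.25,  0.87,  0.37, -1.77]))]
0 0.006 1.4 20 [(np.float64(0.11), array([ 0.73,  0.28, -1.3 ,  2.25,  0.89,  0.37, -0.95])), (np.float64(0.11), array([ 0.73,  0.28, -1.3 ,  2.25,  0.89,  0.37, -0.95]))]
toolz [ 0.61  0.31 -0.73]
0.2 0.015 0 0 []
0.2 0.006 0.57 0 []
0.2 0.006 1.4 18 [(np.float64(0.07), array([ 0.87,  0.36, -1.3 ,  2.24,  0.29,  0.24, -0.22])), (np.float64(0.07), array([ 0.87,  0.36, -1.3 ,  2.24,  0.29,  0.24, -0.22]))]
toolz [ 0.7   0.35 -0.62]
0.35 0.015 0 0 []
0.35 0.006 0.57 0 []
0.35 0.006 1.4 20 [(np.float64(0.08), array([ 0.71,  0.32, -1.  ,  2.33, -1.03,  0.25,  1.15])), (np.float64(0.08), array([ 0.71,  0.32, -1.  ,  2.33, -1.03,  0.25,  1.15]))]
toolz [ 0.31  0.16 -0.94]
-0.2 0.015 0 20 [(np.float64(0.29), array([ 0.49,  0.25, -1.  ,  2.15,  0.41,  0.53, -1.88])), (np.float64(0.29), array([ 0.49,  0.25, -1.  ,  2.15,  0.41,  0.53, -1.88]))]
-0.2 0.006 0.57 20 [(np.float64(0.28), array([ 0.42,  0.26, -1.  ,  2.16,  0.69,  0.56, -1.64])), (np.float64(0.28), array([ 0.42,  0.26, -1.  ,  2.16,  0.69,  0.56, -1.64]))]
-0.2 0.006 1.4 20 [(np.float64(0.2), array([-0.49,  0.15, -0.1 ,  2.24,  0.84,  0.37, -1.08])), (np.float64(0.2), array([-0.49,  0.15, -0.1 ,  2.24,  0.84,  0.37, -1.08]))]
```

Run:
```python
from ik import *
from station import bot
q00=bot.get_obs()["q"]
for dl in(-.15,-.2,-.25):
    q=q00.copy();print(dl)
    for h,phi in((.04,0),(.013,0),(.013,.3),(.013,.57),(.006,.57),(.006,1.),(.006,1.4),(.05,1.4)):
        q,e=ik(*tool(h,phi,dl),q[2],q);print(h,phi,q.round(2),round(e,4),round(np.min(np.minimum(q-lo,hi-q)),3))
o=bot.get_obs();dl=-.2
X,r=tool(.04,0,dl);print("to .04:",X-o["eef_pos"],(r*rot(o["tool_rot"]).inv()).as_rotvec(),"tool y",R0.as_matrix()[:,1])
```

```text
-0.15
0.04 0 [-0.87  0.12  0.49  2.23 -0.23  0.41 -1.3 ] 0.0 0.209
0.013 0 [-0.86  0.2   0.49  2.22 -0.36  0.36 -1.19] 0.0 0.19
0.013 0.3 [-0.88  0.19  0.49  2.22 -0.19  0.35 -1.07] 0.0 0.179
0.013 0.57 [-0.91  0.18  0.49  2.22 -0.04  0.33 -0.97] 0.0 0.163
0.006 0.57 [-0.91  0.2   0.49  2.21 -0.07  0.32 -0.94] 0.0 0.15
0.006 1.0 [-0.95  0.19  0.49  2.22  0.17  0.28 -0.79] 0.0 0.113
0.006 1.4 [-0.99  0.18  0.49  2.25  0.42  0.24 -0.66] 0.0 0.069
0.05 1.4 [-1.01  0.05  0.49  2.28  0.49  0.34 -0.71] 0.0 0.163
-0.2
0.04 0 [-0.87  0.14  0.49  2.2  -0.21  0.47 -1.32] 0.0 0.237
0.013 0 [-0.86  0.21  0.49  2.19 -0.32  0.42 -1.23] 0.0 0.248
0.013 0.3 [-0.89  0.21  0.49  2.19 -0.13  0.41 -1.14] 0.0 0.24
0.013 0.57 [-0.93  0.2   0.49  2.19  0.03  0.39 -1.06] 0.0 0.221
0.006 0.57 [-0.92  0.22  0.49  2.19  0.01  0.38 -1.04] 0.0 0.208
0.006 1.0 [-0.98  0.2   0.49  2.21  0.3   0.34 -0.93] 0.0 0.165
0.006 1.4 [-1.03  0.19  0.49  2.24  0.6   0.29 -0.87] 0.0 0.118
0.05 1.4 [-1.05  0.06  0.49  2.27  0.62  0.39 -0.86] 0.0 0.168
-0.25
0.04 0 [-0.87  0.16  0.49  2.18 -0.2   0.53 -1.34] 0.0 0.264
0.013 0 [-0.86  0.23  0.49  2.16 -0.29  0.49 -1.26] 0.0 0.278
0.013 0.3 [-0.9   0.22  0.49  2.16 -0.1   0.47 -1.18] 0.0 0.281
0.013 0.57 [-0.94  0.21  0.49  2.17  0.08  0.45 -1.12] 0.0 0.274
0.006 0.57 [-0.94  0.23  0.49  2.16  0.06  0.44 -1.1 ] 0.0 0.265
0.006 1.0 [-1.    0.22  0.49  2.19  0.38  0.39 -1.03] 0.0 0.218
0.006 1.4 [-1.06  0.2   0.49  2.23  0.72  0.34 -1.02] 0.0 0.168
0.05 1.4 [-1.08  0.07  0.49  2.27  0.71  0.43 -0.97] 0.0 0.172
to .04: [-0.00504044 -0.00712816  0.01429185] [-0.08931372  0.17889458  0.00059366] tool y [ 0.44697966 -0.89453698 -0.0035745 ]
```

jog_arm(deltas=[[0,0,0,0,0,0,0.5],[0,0,0,0,0,0,0.7],[-0.0025,-0.0035,0.0072,-0.0447,0.0895,0,0.7],[-0.0025,-0.0036,0.0071,-0.0447,0.0895,0,0.7],[0,0,0,0,0,0,0.7],[0,0,0,0,0,0,0.7]])

```text
t: 5.4
eef_pos: [0.5056, 0.1598, 0.218]
tool_rot: [-0.045, 0.957, 0.227, 0.177]
contact_force: [-0.1, 0.6, -1.0]
gripper_width: 0.701
grasp_force: 0.0
```

Run:
```python
from ik import *
from station import bot
o=bot.get_obs();print(o["q"].round(3),o["eef_pos"],o["contact_force"])
X,r=tool(.012,0,-.2);print(X-o["eef_pos"],(r*rot(o["tool_rot"]).inv()).as_rotvec())
```

```text
[-1.083  0.146  0.75   2.222 -0.326  0.466 -1.196] [0.505632   0.15976969 0.21799937] [-0.08025148  0.61647089 -0.99279427]
[ 0.01318105  0.00438384 -0.02232311] [-0.00783828  0.00996014 -0.00275151]
```

jog_arm(deltas=[[0.0044,0.0015,-0.0075,-0.004,0.005,0,0.7],[0.0044,0.0015,-0.0075,-0.004,0.005,0,0.7],[0.0044,0.0014,-0.0073,0,0,0,0.7],[0,0,0,0,0,0,0.7],[0,0,0,0,0,0,0.5],[0,0,0,0,0,0,0.3],[0,0,0,0,0,0,0.2],[0,0,0,0,0,0,0],[0,0,0,0,0,0,0],[0,0,0,0,0,0,0]], newtons=40)

```text
t: 6.4
eef_pos: [0.5184, 0.1636, 0.1961]
tool_rot: [-0.042, 0.958, 0.227, 0.17]
contact_force: [-4.1, -0.6, 5.3]
gripper_width: 0.202
grasp_force: 41.0
```

```bash
cat > st.py <<'E'
from ik import *
from station import bot
import sys
o=bot.get_obs();print(o["t"],o["q"].round(3),o["eef_pos"].round(4),"F",o["contact_force"].round(1),"Fz",round(o["contact_force"]@z,1),"M",o["torque"].round(2),"Mz",round(o["torque"]@z,2),o["gripper_width"],o["grasp_force"])
h,phi,dl=map(float,sys.argv[1:4]);X,r=tool(h,phi,dl);d=o["eef_pos"]-G;print("h",d@z,"lat",(d-d@z*z).round(4))
a=rot(o["tool_rot"])*tool(0,0,dl)[1].inv();print("rot from start",a.as_rotvec().round(3),"about axis",round(a.as_rotvec()@z,3));print("to go",(X-o["eef_pos"]).round(4),(r*rot(o["tool_rot"]).inv()).as_rotvec().round(4))
E
python3 st.py .012 0 -.2
```

```text
6.4 [-1.009  0.223  0.693  2.204 -0.436  0.448 -1.095] [0.5184 0.1636 0.1961] F [-4.1 -0.6  5.3] Fz 6.6 M [-0.04  0.93  0.24] Mz 0.01 0.2020882154128859 41.0082574468106
h 0.012674360867049459 lat [-0.0001 -0.0004 -0.0001]
rot from start [-0.001  0.003  0.002] about axis 0.001
to go [ 0.0004  0.0006 -0.0004] [ 0.0007 -0.0025 -0.0018]
```

jog_arm(deltas=[[0,0,0,-0.0427,-0.0213,0.0763,0],[0,0,0,-0.0427,-0.0213,0.0763,0],[0,0,0,-0.0427,-0.0213,0.0763,0],[0,0,0,-0.0427,-0.0213,0.0763,0],[0,0,0,-0.0427,-0.0213,0.0763,0],[0,0,0,-0.0379,-0.019,0.0678,0],[0,0,0,0,0,0,0],[0,0,0,0,0,0,0]], newtons=60)

```text
t: 7.2
eef_pos: [0.5189, 0.1633, 0.1962]
tool_rot: [0.054, 0.87, 0.454, 0.186]
contact_force: [-3.6, -0.4, 3.9]
gripper_width: 0.193
grasp_force: 64.6
```

```bash
python3 st.py .012 .55 -.2
```

```text
7.2 [-1.102  0.21   0.711  2.233 -0.137  0.369 -0.918] [0.5189 0.1633 0.1962] F [-3.6 -0.4  3.9] Fz 5.1 M [-0.14  0.69 -0.  ] Mz -0.1 0.19334046387654286 64.59992521209642
h 0.012567745256279019 lat [ 0.0003 -0.0007 -0.    ]
rot from start [-0.252 -0.123  0.448] about axis 0.529
to go [-0.0001  0.0008 -0.0005] [-0.0083 -0.0066  0.0184]
```

jog_arm(deltas=[[0,0,0,-0.0095,-0.0047,0.017,0],[0.0009,0.0005,-0.0017,0,0,0,0],[0.0009,0.0005,-0.0017,0,0,0,0],[0.001,0.0005,-0.0017,0,0,0,0],[0,0,0,0,0,0,0],[0,0,0,0,0,0,0]])

```text
t: 7.8
eef_pos: [0.5217, 0.1647, 0.1911]
tool_rot: [0.058, 0.865, 0.463, 0.187]
contact_force: [-6.7, -1.9, 8.2]
gripper_width: 0.197
grasp_force: 65.3
```

```bash
python3 st.py .006 .56 -.2
```

```text
7.8 [-1.085  0.225  0.693  2.232 -0.147  0.354 -0.893] [0.5217 0.1647 0.1911] F [-6.7 -1.9  8.2] Fz 10.6 M [-0.23  0.85 -0.11] Mz -0.18 0.19676761804147544 65.34244550624862
h 0.006593399085834665 lat [ 0.0003 -0.0007 -0.    ]
rot from start [-0.262 -0.128  0.467] about axis 0.55
to go [-0.      0.0009 -0.0005] [-0.0028 -0.0043  0.0087]
```

jog_arm(deltas=[[0.0002,0.0001,-0.0004,-0.0437,-0.0219,0.0782,0],[0,0,0,-0.0437,-0.0219,0.0782,0],[0,0,0,-0.0437,-0.0219,0.0782,0],[0,0,0,-0.0437,-0.0219,0.0782,0],[0,0,0,0,0,0,0]])

```text
t: 8.3
eef_pos: [0.5223, 0.1646, 0.191]
tool_rot: [0.124, 0.764, 0.604, 0.19]
contact_force: [-4.0, -2.9, 8.6]
gripper_width: 0.196
grasp_force: 65.4
```

```bash
python3 st.py .006 1.4 -.2
```

```text
8.3 [-1.162  0.221  0.731  2.271  0.075  0.277 -0.776] [0.5223 0.1646 0.191 ] F [-4.  -2.9  8.6] Fz 9.9 M [-0.51  0.46 -0.25] Mz -0.08 0.1963529780362161 65.36154184956104
h 0.006244225764011749 lat [ 0.0008 -0.0009  0.0002]
rot from start [-0.439 -0.218  0.781] about axis 0.922
to go [-0.0007  0.001  -0.0004] [-0.2247 -0.1127  0.4067]
```

jog_arm(deltas=[[0,0,0,-0.0437,-0.0219,0.0782,0],[0,0,0,-0.0437,-0.0219,0.0782,0],[0,0,0,-0.0437,-0.0219,0.0782,0],[0,0,0,0,0,0,0]])

```text
t: 8.7
eef_pos: [0.5224, 0.1647, 0.191]
tool_rot: [0.171, 0.672, 0.696, 0.189]
contact_force: [-4.2, -2.7, 8.6]
gripper_width: 0.194
grasp_force: 65.4
```

```bash
python3 st.py .006 1.4 -.2
```

```text
8.7 [-1.229  0.221  0.78   2.307  0.253  0.211 -0.699] [0.5224 0.1647 0.191 ] F [-4.2 -2.7  8.6] Fz 9.9 M [-0.48  0.32 -0.28] Mz -0.08 0.1941848472278071 65.36345594096929
h 0.00623221511641576 lat [ 0.0009 -0.0009  0.0003]
rot from start [-0.57  -0.284  1.015] about axis 1.198
to go [-0.0008  0.0009 -0.0005] [-0.0937 -0.0465  0.1723]
```

jog_arm(deltas=[[0,0,0,-0.0437,-0.0219,0.0782,0],[0,0,0,-0.0437,-0.0219,0.0782,0],[0,0,0,0,0,0,0]])

```text
t: 9.0
eef_pos: [0.5223, 0.1646, 0.191]
tool_rot: [0.2, 0.603, 0.75, 0.185]
contact_force: [-4.4, -3.8, 8.8]
gripper_width: 0.197
grasp_force: 65.3
```

```bash
python3 st.py .006 1.4 -.2
```

```text
9.0 [-1.236  0.215  0.773  2.331  0.475  0.17  -0.747] [0.5223 0.1646 0.191 ] F [-4.4 -3.8  8.8] Fz 10.5 M [-0.5   0.32 -0.25] Mz -0.05 0.1971179049104829 65.34150912892073
h 0.006310393146252013 lat [ 0.0008 -0.0009  0.0002]
rot from start [-0.658 -0.327  1.172] about axis 1.383
to go [-0.0007  0.001  -0.0005] [-0.0057 -0.003   0.0159]
```

jog_arm(deltas=[[0,0,0,-0.005,-0.0025,0.009,0],[-0.0014,-0.0007,0.0025,0,0,0,0],[-0.0014,-0.0007,0.0025,0,0,0,0],[-0.0014,-0.0007,0.0025,0,0,0,0],[-0.0009,-0.0005,0.0017,0,0,0,0],[0,0,0,0,0,0,0]])

```text
t: 9.6
eef_pos: [0.5169, 0.1623, 0.2]
tool_rot: [0.201, 0.6, 0.752, 0.185]
contact_force: [0.1, -2.1, 1.8]
gripper_width: 0.196
grasp_force: 64.0
```

```bash
python3 st.py .05 1.39 -.2
```

```text
9.6 [-1.264  0.178  0.79   2.337  0.53   0.2   -0.785] [0.5169 0.1623 0.2   ] F [ 0.1 -2.1  1.8] Fz 2.0 M [-0.25  0.34 -0.13] Mz -0.07 0.19565204246944817 64.04050053097308
h 0.017019002551243917 lat [ 0.0004 -0.0006  0.0001]
rot from start [-0.662 -0.329  1.179] about axis 1.391
to go [-0.0161 -0.0072  0.0279] [0.0025 0.0009 0.0001]
```

jog_arm(deltas=[[-0.0019,-0.0009,0.0034,0,0,0,0],[-0.0024,-0.0012,0.0042,0,0,0,0],[-0.0033,-0.0017,0.0059,0,0,0,0],[-0.0038,-0.0019,0.0068,0,0,0,0],[-0.0038,-0.0019,0.0068,0,0,0,0],[-0.0038,-0.0019,0.0068,0,0,0,0],[-0.0038,-0.0019,0.0068,0,0,0,0],[0,0,0,0,0,0,0]])

```text
t: 10.4
eef_pos: [0.4936, 0.151, 0.2411]
tool_rot: [0.2, 0.6, 0.752, 0.186]
contact_force: [-0.1, -0.0, -1.9]
gripper_width: 0.195
grasp_force: 63.6
```

```bash
python3 st.py .066 1.39 -.2
python3 - <<'E'
from h import *
from station import bot
c=bot.read_camera("wrist");s=bot.read_camera("scene")
a=cv2.resize(c["img"][:,:,::-1],(400,300));cv2.imwrite("pics/m1.png",np.hstack([a,cv2.resize(s["img"][110:290,140:380,::-1],(400,300))]))
E
```

```text
10.4 [-1.409 -0.017  0.864  2.349  0.717  0.389 -0.93 ] [0.4936 0.151  0.2411] F [-0.1 -0.  -1.9] Fz -1.5 M [-0.08  0.65 -0.01] Mz -0.12 0.19532027514116032 63.63701578695327
h 0.06560808887327238 lat [ 0.0002 -0.0005 -0.    ]
rot from start [-0.66  -0.33   1.179] about axis 1.391
to go [-0.0003  0.0004  0.0004] [ 0.0009  0.0007 -0.0005]
```

View pics/m1.png

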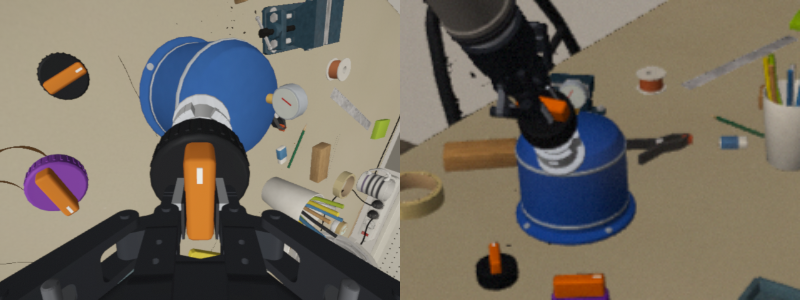

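The left half shows the bar held in the jaws with the aluminium neck open below. The right half shows the cap lifted clear of the neck. Next I measure the tray and plan the upright placing.

Run:
```python
from ik import *
from station import bot
d=pickle.load(open("c0.pkl","rb"));S,T=d["scene"],d["top"]
for n,c in(("S",S),("T",T)):
    m=rng(c,(85,40,20),(112,200,170));k=np.zeros_like(m);x0,y0,x1,y1=(310,270,475,380) if n=="S" else (340,205,500,325)
    k[y0:y1,x0:x1]=m[y0:y1,x0:x1];k=cv2.morphologyEx(k.astype(np.uint8),2,np.ones((3,3)));l=max(comps(k),key=lambda a:a[0][4])[2].astype(np.uint8)
    h=cv2.convexHull(max(cv2.findContours(l,0,1)[0],key=cv2.contourArea))[:,0]
    P=np.array([plane(c,p,.012)[:2] for p in h],np.float32);r=cv2.minAreaRect(P*1000);print(n,r)
    w=np.zeros_like(m);w[y0:y1,x0:x1]=(((hsv(c)[...,1]<90)&(hsv(c)[...,2]>130)))[y0:y1,x0:x1]
    b=sorted(comps(cv2.morphologyEx(w.astype(np.uint8),2,np.ones((3,3)))*1,30),key=lambda a:-a[0][4])[:2];print("pot lid",[(s,ce.round(1),plane(c,ce,.05).round(3)) for s,ce,_ in b])
o=bot.get_obs();Rn=rot(o["tool_rot"])
ax=np.cross(z,[0,0,1]);ax/=np.linalg.norm(ax);rv=ax*np.arccos(z[2]);print("upright rv",rv)
for yaw in(-.8,-.4,0,.4):
    q=o["q"].copy();print("yaw",yaw)
    Rf=R.from_euler("z",yaw)*R.from_rotvec(rv)*Rn;st=(Rf*Rn.inv()).as_rotvec();P=o["eef_pos"];E=np.array([.485,-.275,.16])
    for f in(.25,.5,.75,1): q,e=ik(P+f*(E-P)+[0,0,.03*(f<1)],R.from_rotvec(st*f)*Rn,q[2],q)
    print(q.round(2),e.round(4));q,e=ik(np.r_[E[:2],.058],Rf,q[2],q);print(q.round(2),round(e,4),"toolx,y,z",Rf.as_matrix().T.round(2).tolist(),"rv",st.round(3))
```

```text
S ((510.54302978515625, -224.6729736328125), (192.25656127929688, 252.072998046875), 4.406030178070068)
pot lid [(array([ 310,  329,  125,   51, 3188], dtype=int32), array([353.3, 363.2]), array([ 0.34 , -0.234,  0.05 ])), (array([ 310,  270,   41,   57, 1136], dtype=int32), array([324.2, 291.7]), array([ 0.477, -0.092,  0.05 ]))]
T ((510.56463623046875, -222.46426391601562), (182.3166046142578, 235.18666076660156), 2.3378829956054688)
pot lid [(array([368, 270,  29,  28, 638], dtype=int32), array([381.8, 283.7]), array([ 0.473, -0.149,  0.05 ]))]
upright rv [-0.25000432  0.49948165  0.        ]
yaw -0.8
[-0.37  0.61  0.86  1.98 -0.35  0.8   0.13] 0.0
[-0.37  0.85  0.86  2.02 -0.7   0.66  0.39] 0.0 toolx,y,z [[0.48, 0.85, -0.2], [0.87, -0.49, -0.0], [-0.1, -0.18, -0.98]] rv [-0.037  0.572 -0.779]
yaw -0.4
[-0.39  0.57  0.86  2.02 -0.35  0.7   0.53] 0.0
[-0.38  0.82  0.86  2.08 -0.78  0.57  0.85] 0.0 toolx,y,z [[0.11, 0.97, -0.2], [0.99, -0.12, -0.0], [-0.03, -0.2, -0.98]] rv [-0.147  0.543 -0.389]
yaw 0
[-0.38  0.53  0.86  2.07 -0.4   0.62  0.98] 0.0
[-0.38  0.79  0.86  2.13 -0.95  0.5   1.42] 0.0 toolx,y,z [[-0.27, 0.94, -0.2], [0.96, 0.28, -0.0], [0.05, -0.2, -0.98]] rv [-0.25   0.499 -0.   ]
yaw 0.4
[-0.37  0.5   0.86  2.1  -0.53  0.57  1.51] 0.0
[-0.37  0.78  0.86  2.18 -1.19  0.48  2.05] 0.0 toolx,y,z [[-0.62, 0.76, -0.2], [0.78, 0.63, -0.0], [0.13, -0.16, -0.98]] rv [-0.347  0.443  0.389]
```

jog_arm(deltas=[[-0.003,-0.005,0.02,0,0,0,0],[0,-0.03,0.01,0,0,0,0],[0,-0.035,0,-0.0147,0.0543,-0.0389,0],[0,-0.035,0,-0.0147,0.0543,-0.0389,0],[0,-0.035,0,-0.0147,0.0543,-0.0389,0],[0,-0.035,0,-0.0147,0.0543,-0.0389,0],[0,-0.035,0,-0.0147,0.0543,-0.0389,0],[0,-0.035,-0.01,-0.0147,0.0543,-0.0389,0],[0,-0.035,-0.01,-0.0147,0.0543,-0.0389,0],[0,-0.035,-0.01,-0.0147,0.0543,-0.0389,0]])

```text
t: 11.5
eef_pos: [0.4599, -0.1559, 0.2637]
tool_rot: [0.104, 0.718, 0.688, -0.018]
contact_force: [1.0, -1.3, -1.9]
gripper_width: 0.193
grasp_force: 63.8
```

jog_arm(deltas=[[0.001,-0.035,-0.01,-0.0147,0.0543,-0.0389,0],[0.001,-0.035,-0.01,-0.0147,0.0543,-0.0389,0],[0,-0.035,-0.01,0,0,0,0],[0,0,0,0,0,0,0],[0,0,0,0,0,0,0]])

```text
t: 12.0
eef_pos: [0.412, -0.245, 0.2685]
tool_rot: [0.093, 0.741, 0.662, -0.059]
contact_force: [0.5, -0.4, -1.5]
gripper_width: 0.194
grasp_force: 63.8
```

```bash
cat > pl.py <<'E'
from ik import *
from station import bot
o=bot.get_obs();print(o["t"],o["q"].round(2),o["eef_pos"].round(4),o["contact_force"].round(1),o["gripper_width"],o["grasp_force"])
r0=R.from_rotvec([-.2500,.4995,0])*tool(0,1.39,-.2)[1];Rf=R.from_euler("z",-.4)*r0
print("rot to go",(Rf*rot(o["tool_rot"]).inv()).as_rotvec().round(3),"pos to (.493,-.273,.0575)",(np.array([.493,-.273,.0575])-o["eef_pos"]).round(4))
E
python3 pl.py
python3 - <<'E'
from h import *
from station import bot
s=bot.read_camera("scene");t=bot.read_camera("top");pickle.dump((s,t),open("m2.pkl","wb"))
cv2.imwrite("pics/m2.png",np.hstack([cv2.resize(s["img"][170:410,290:490,::-1],(400,480)),cv2.resize(t["img"][150:360,320:495,::-1],(400,480))]))
E
```

```text
12.0 [-1.34 -0.34  1.45  2.13  0.63  1.07 -0.31] [ 0.412  -0.245   0.2685] [ 0.5 -0.4 -1.5] 0.19439917254029246 63.822134770452976
rot to go [ 0.015  0.062 -0.013] pos to (.493,-.273,.0575) [ 0.081 -0.028 -0.211]
```

View pics/m2.png

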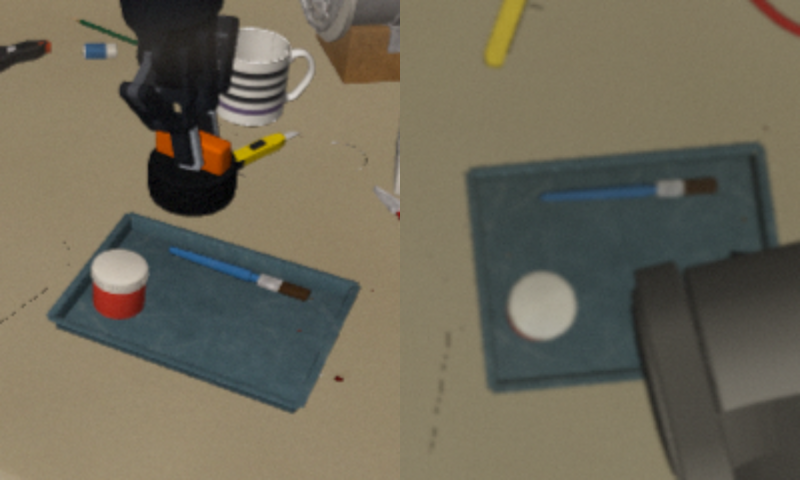

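The left view shows the cap hanging upright over the tray; the tray, pot and brush are undisturbed. Joints 2 and 3 have run to their limits, so I move outward and down in small steps to free them.

jog_arm(deltas=[[0.012,0,-0.012,0,0.01,0,0],[0.015,0,-0.015,0,0.01,0,0],[0.018,0,-0.018,0,0.01,0,0],[0.018,0,-0.018,0,0.01,0,0],[0.018,0,-0.018,0,0.01,0,0],[0,0,0,0,0,0,0]])

```text
t: 12.7
eef_pos: [0.4147, -0.2126, 0.2483]
tool_rot: [0.103, 0.735, 0.668, -0.058]
contact_force: [1.1, -0.7, -1.3]
gripper_width: 0.201
grasp_force: 63.9
```

```bash
python3 pl.py
```

```text
12.7 [-1.41 -0.34  1.45  2.19  0.67  1.03 -0.41] [ 0.4147 -0.2126  0.2483] [ 1.1 -0.7 -1.3] 0.2010270275195917 63.85681531392038
rot to go [ 0.029  0.074 -0.032] pos to (.493,-.273,.0575) [ 0.0783 -0.0604 -0.1908]
```

```bash
cat > sim.py <<'E'
from ik import *
import ik
from scipy.optimize import lsq_linear
H=[([-1.009,.223,.693,2.204,-.436,.448,-1.095],[.5184,.1636,.1961],[-.042,.958,.227,.17]),([-1.236,.215,.773,2.331,.475,.17,-.747],[.5223,.1646,.1910],[.2,.603,.75,.185]),
([-1.409,-.017,.864,2.349,.717,.389,-.93],[.4936,.151,.2411],[.2,.6,.752,.186]),([-1.34,-.34,1.45,2.13,.63,1.07,-.31],[.412,-.245,.2685],[.093,.741,.662,-.059]),([-1.41,-.34,1.45,2.19,.67,1.03,-.41],[.4147,-.2126,.2483],[.103,.735,.668,-.058])]
r=least_squares(res,ik.p,args=(D*3+H,));p=r.x
def pose(q): return fk(q,None,p)
def jac(q):
    X,r=pose(q);J=np.zeros((6,7))
    for i in range(7):
        d=np.array(q,float);d[i]+=1e-5;x,s=pose(d);J[:3,i]=(x-X)/1e-5;J[3:,i]=(s*r.inv()).as_rotvec()/1e-5
    return J
lm=np.array([2.39,2.39,3.14,3.14,3.14,3.14,3.14])*.7*.1
def run(q,rows,lam=.02,wr=.3,rest=None,k=0.):
    q=np.array(q,float);X,r=pose(q)
    for row in rows:
        X=X+row[:3];r=R.from_rotvec(row[3:6])*r
        for _ in range(4):
            x,s=pose(q);e=np.r_[X-x,(r*s.inv()).as_rotvec()*wr];J=jac(q);J[3:]*=wr
            dq=lsq_linear(np.r_[J,lam*np.eye(7)],np.r_[e,np.zeros(7)],bounds=(np.maximum(lo-q,-lm/4)-1e-9,np.minimum(hi-q,lm/4)+1e-9)).x
            if rest is not None: dq+=k*(np.eye(7)-np.linalg.pinv(J)@J)@(rest-q)
            q=np.clip(q+dq,lo,hi)
        X,r=pose(q)
    return q
if __name__=="__main__":
    print(r.cost,p.round(3),np.abs(np.array(r.fun)[:-6].reshape(-1,6)[:,:3]).max())
    rows=[[-.003,-.005,.02,0,0,0],[0,-.03,.01,0,0,0]]+[[0,-.035,0,-.0147,.0543,-.0389]]*5+[[0,-.035,-.01,-.0147,.0543,-.0389]]*5+[[0,-.035,-.01,0,0,0]]
    for lam in(.005,.02,.05):
        a=run(H[2][0],rows[:10],lam);b=run(a,rows[10:],lam);print(lam,a.round(2),pose(a)[0].round(3),b.round(2),pose(b)[0].round(3))
    # earlier free travel: start -> standoff
    b=run(D[0][0],[[.0118,-.0249,.0022,.0352,.002,-.1131]]*20);print("start->standoff",b.round(2),"actual",np.round(D[1][0],2))
E
python3 sim.py
```

```text
0.0003422760950282047 [ 7.000e-03  1.578e+00  2.820e-01  5.100e-01  4.620e-01  2.750e-01
  4.200e-02 -1.600e-02  1.700e-02 -6.300e-02  1.000e-03  1.000e-03] 0.009261653258505559
0.005 [-1.52 -0.34  1.46  2.16  0.65  0.96 -0.46] [ 0.46  -0.163  0.258] [-1.33 -0.34  1.46  2.18  0.7   0.93 -0.36] [ 0.423 -0.253  0.256]
0.02 [-1.52 -0.34  1.46  2.16  0.65  0.95 -0.46] [ 0.46  -0.163  0.258] [-1.33 -0.34  1.46  2.18  0.7   0.93 -0.36] [ 0.423 -0.253  0.256]
0.05 [-1.52 -0.34  1.46  2.16  0.65  0.96 -0.46] [ 0.46  -0.163  0.258] [-1.33 -0.34  1.46  2.18  0.7   0.93 -0.36] [ 0.423 -0.253  0.256]
start->standoff [-1.03 -0.21  0.56  2.35  0.27  0.42 -1.78] actual [-0.81 -0.18  0.37  2.33  0.11  0.42 -1.63]
```

```bash
cat > plan.py <<'E'
from sim import *
from station import bot
q0=bot.get_obs()["q"];rg=np.random.default_rng(0)
X0=pose(q0)[0];out=[]
Rf0=R.from_rotvec([-.2500,.4995,0])*tool(0,1.39,-.2)[1]
def go(q,X,Rt,n):
    x,s=pose(q);rv=(Rt*s.inv()).as_rotvec();return run(q,[np.r_[(X-x)/n,rv/n]]*n)
import time;t0=time.time()
while time.time()-t0<240 and len(out)<12:
    wy=[-.4+rg.uniform(-1.6,1.2),-.4+rg.uniform(-1.2,1.2)]
    W1=np.array([rg.uniform(.4,.68),rg.uniform(-.2,.12),rg.uniform(.22,.4)])
    q1=go(q0,W1,R.from_euler("z",wy[0])*Rf0,12)
    if np.linalg.norm(pose(q1)[0]-W1)>.02: continue
    Rt=R.from_euler("z",wy[1])*Rf0;E=np.array([.493,-.273,.20])
    q2=go(q1,E,Rt,10)
    if np.linalg.norm(pose(q2)[0]-E)>.01: continue
    q3=go(q2,np.r_[E[:2],.058],Rt,6);x,s=pose(q3)
    if np.linalg.norm(x-[.493,-.273,.058])>.004 or np.linalg.norm((Rt*s.inv()).as_rotvec())>.02: continue
    m=min(np.min(np.minimum(q-lo,hi-q)) for q in(q1,q2,q3));out.append((m,W1.round(3),np.round(wy,2),q1.round(2),q2.round(2),q3.round(2)))
for t in sorted(out,key=lambda t:-t[0])[:4]: print(*t,sep="\n  ")
print(len(out))
E
timeout 400 python3 plan.py
```

```text
0.3297024833695511
  [0.414 0.063 0.395]
  [-1.19 -1.07]
  [-1.14 -0.01  0.8   1.9   0.07  1.44 -1.26]
  [-0.35  0.58  0.89  1.87 -0.3   0.98 -0.14]
  [-0.23  0.76  0.72  1.94 -0.44  0.73 -0.08]
0.16163105732117078
  [0.413 0.109 0.314]
  [-0.12 -0.71]
  [-1.67 -0.02  1.14  2.08  0.23  1.16 -0.47]
  [-0.56  0.87  1.3   1.92 -0.76  1.02  0.6 ]
  [-0.45  0.98  1.06  1.99 -0.93  0.79  0.67]
0.11993919916597978
  [0.427 0.111 0.34 ]
  [ 0.57 -1.24]
  [-1.66 -0.22  1.01  2.09  0.42  1.17  0.03]
  [-0.53  0.91  1.31  1.88 -0.75  1.13  0.09]
  [-0.41  1.04  1.08  1.92 -0.91  0.94  0.14]
0.0862841859906538
  [0.454 0.112 0.324]
  [ 0.41 -1.57]
  [-1.85  0.01  1.37  2.05  0.22  1.06  0.11]
  [-0.47  1.03  1.37  1.82 -0.86  1.3  -0.14]
  [-0.41  1.16  1.17  1.88 -1.03  1.1  -0.09]
7
```

Run:
```python
from ik import *
from station import bot
o=bot.get_obs();Rf0=R.from_rotvec([-.25,.4995,0])*tool(0,1.39,-.2)[1]
Ra=R.from_euler("z",-1.19)*Rf0;Rb=R.from_euler("z",-1.07)*Rf0;W=np.array([.414,.063,.395])
print((W-o["eef_pos"])/12,(Ra*rot(o["tool_rot"]).inv()).as_rotvec()/12,(np.array([.493,-.273,.2])-W)/10,(Rb*Ra.inv()).as_rotvec()/10)
```

```text
[-5.77866971e-05  2.29702430e-02  1.22275072e-02] [ 0.00473012  0.00485919 -0.06844054] [ 0.0079 -0.0336 -0.0195] [ 0.0000000e+00 -2.7772236e-18  1.2000000e-02]
```

jog_arm(deltas=[[0,0.023,0.0122,0.0047,0.0049,-0.0684,0],[0,0.023,0.0122,0.0047,0.0049,-0.0684,0],[0,0.023,0.0122,0.0047,0.0049,-0.0684,0],[0,0.023,0.0122,0.0047,0.0049,-0.0684,0],[0,0.023,0.0122,0.0047,0.0049,-0.0684,0],[0,0.023,0.0122,0.0047,0.0049,-0.0684,0],[0,0.023,0.0122,0.0047,0.0049,-0.0684,0],[0,0.023,0.0122,0.0047,0.0049,-0.0684,0],[0,0.023,0.0122,0.0047,0.0049,-0.0684,0],[0,0.023,0.0122,0.0047,0.0049,-0.0684,0]])

```text
t: 13.7
eef_pos: [0.415, 0.0171, 0.3714]
tool_rot: [0.045, 0.918, 0.384, -0.091]
contact_force: [-0.7, 0.1, -0.9]
gripper_width: 0.195
grasp_force: 63.9
```

jog_arm(deltas=[[0,0.023,0.0122,0.0047,0.0049,-0.0684,0],[0,0.023,0.0122,0.0047,0.0049,-0.0684,0],[0,0,0,0,0,0,0]])

```text
t: 14.0
eef_pos: [0.4159, 0.0652, 0.3964]
tool_rot: [0.033, 0.941, 0.324, -0.096]
contact_force: [0.2, 0.0, -1.3]
gripper_width: 0.195
grasp_force: 63.9
```

```bash
sed -i 's/from_euler("z",-.4)/from_euler("z",-1.07)/' pl.py; python3 pl.py
```

```text
14.0 [-1.38 -0.03  1.05  1.87  0.09  1.48 -1.27] [0.4159 0.0652 0.3964] [ 0.2  0.  -1.3] 0.19537395035423338 63.89774490147829
rot to go [0.001 0.002 0.119] pos to (.493,-.273,.0575) [ 0.0771 -0.3382 -0.3389]
```

Run:
```python
from sim import *
from station import bot
q0=bot.get_obs()["q"];print(pose(q0)[0])
Rf0=R.from_rotvec([-.25,.4995,0])*tool(0,1.39,-.2)[1];Rb=R.from_euler("z",-1.07)*Rf0
def go(q,X,Rt,n):
    x,s=pose(q);rv=(Rt*s.inv()).as_rotvec();return run(q,[np.r_[(X-x)/n,rv/n]]*n)
for via in(None,[.55,.03,.3],[.6,-.05,.3],[.55,-.1,.35],[.62,-.2,.3]):
    for yaw in(-1.4,-1.07,-.7):
        Rb=R.from_euler("z",yaw)*Rf0;q=q0;m=[]
        for W in([via] if via else [])+[[.493,-.273,.2],[.493,-.273,.0575]]:
            q=go(q,np.array(W),Rb,10);m.append(round(np.min(np.minimum(q-lo,hi-q)),2))
        x,s=pose(q);print(via,yaw,m,q.round(2),np.linalg.norm(x-W).round(3))
```

```text
[0.41801603 0.05668672 0.41001102]
None -1.4 [np.float64(0.3), np.float64(0.5)] [-0.35  0.94  0.96  1.9  -0.76  0.91 -0.13] 0.0
None -1.07 [np.float64(0.41), np.float64(0.5)] [-0.31  0.83  0.85  1.94 -0.6   0.77  0.06] 0.0
None -0.7 [np.float64(0.52), np.float64(0.45)] [-0.25  0.73  0.72  1.99 -0.43  0.63  0.27] 0.0
[0.55, 0.03, 0.3] -1.4 [np.float64(0.47), np.float64(0.45), np.float64(0.54)] [-0.27  0.84  0.83  1.9  -0.59  0.84 -0.27] 0.0
[0.55, 0.03, 0.3] -1.07 [np.float64(0.49), np.float64(0.48), np.float64(0.5)] [-0.28  0.8   0.79  1.94 -0.53  0.75 -0.  ] 0.0
[0.55, 0.03, 0.3] -0.7 [np.float64(0.64), np.float64(0.52), np.float64(0.45)] [-0.23  0.71  0.68  1.99 -0.39  0.62  0.23] 0.0
[0.6, -0.05, 0.3] -1.4 [np.float64(0.45), np.float64(0.49), np.float64(0.54)] [-0.25  0.82  0.79  1.9  -0.55  0.83 -0.3 ] 0.0
[0.6, -0.05, 0.3] -1.07 [np.float64(0.46), np.float64(0.5), np.float64(0.5)] [-0.27  0.79  0.78  1.94 -0.51  0.74 -0.02] 0.0
[0.6, -0.05, 0.3] -0.7 [np.float64(0.6), np.float64(0.52), np.float64(0.45)] [-0.22  0.7   0.67  1.99 -0.37  0.62  0.22] 0.0
[0.55, -0.1, 0.35] -1.4 [np.float64(0.3), np.float64(0.45), np.float64(0.54)] [-0.27  0.84  0.83  1.9  -0.59  0.84 -0.26] 0.0
[0.55, -0.1, 0.35] -1.07 [np.float64(0.38), np.float64(0.5), np.float64(0.5)] [-0.26  0.78  0.77  1.94 -0.5   0.74 -0.03] 0.0
[0.55, -0.1, 0.35] -0.7 [np.float64(0.57), np.float64(0.52), np.float64(0.45)] [-0.2   0.69  0.65  1.99 -0.34  0.62  0.19] 0.0
[0.62, -0.2, 0.3] -1.4 [np.float64(0.32), np.float64(0.34), np.float64(0.54)] [-0.32  0.91  0.92  1.9  -0.71  0.89 -0.17] 0.0
[0.62, -0.2, 0.3] -1.07 [np.float64(0.36), np.float64(0.38), np.float64(0.5)] [-0.33  0.85  0.88  1.94 -0.64  0.78  0.09] 0.0
[0.62, -0.2, 0.3] -0.7 [np.float64(0.54), np.float64(0.52), np.float64(0.45)] [-0.25  0.73  0.72  1.99 -0.43  0.63  0.27] 0.0
```

Direct descent is fine.

jog_arm(deltas=[[0.0077,-0.0338,-0.0195,0,0,0.0119,0],[0.0077,-0.0338,-0.0195,0,0,0.0119,0],[0.0077,-0.0338,-0.0195,0,0,0.0119,0],[0.0077,-0.0338,-0.0195,0,0,0.0119,0],[0.0077,-0.0338,-0.0195,0,0,0.0119,0],[0.0077,-0.0338,-0.0195,0,0,0.0119,0],[0.0077,-0.0338,-0.0195,0,0,0.0119,0],[0.0077,-0.0338,-0.0195,0,0,0.0119,0],[0.0077,-0.0338,-0.0195,0,0,0.0119,0],[0.0077,-0.0338,-0.0195,0,0,0.0119,0]])

```text
t: 15.0
eef_pos: [0.4914, -0.2778, 0.1989]
tool_rot: [0.038, 0.92, 0.379, -0.096]
contact_force: [2.3, -0.1, -0.6]
gripper_width: 0.196
grasp_force: 63.8
```

jog_arm(deltas=[[0,0,0,0,0,0,0],[0,0,0,0,0,0,0]])

```text
t: 15.2
eef_pos: [0.4907, -0.2772, 0.1997]
tool_rot: [0.037, 0.921, 0.377, -0.096]
contact_force: [0.2, -0.1, -1.0]
gripper_width: 0.202
grasp_force: 63.8
```

```bash
python3 pl.py;  python3 - <<'E'
from h import *
from station import bot
s=bot.read_camera("scene");w=bot.read_camera("wrist")
cv2.imwrite("pics/m3.png",np.hstack([cv2.resize(s["img"][170:410,290:490,::-1],(320,384)),cv2.resize(w["img"][:,:,::-1],(480,384))]))
E
```

```text
15.2 [-0.37  0.56  0.94  1.88 -0.29  1.   -0.12] [ 0.4907 -0.2772  0.1997] [ 0.2 -0.1 -1. ] 0.20175344260712472 63.79236890003085
rot to go [ 0.001 -0.002  0.005] pos to (.493,-.273,.0575) [ 0.0023  0.0042 -0.1422]
```

View pics/m3.png

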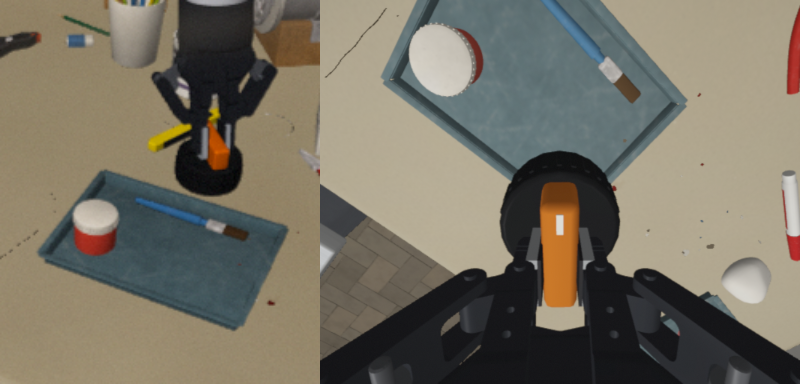

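The cap hangs upright above the tray's free end; pot and brush are clear of it. Next I descend.

jog_arm(deltas=[[0.0003,0.0005,-0.018,0,0,0,0],[0.0003,0.0005,-0.018,0,0,0,0],[0.0003,0.0005,-0.018,0,0,0,0],[0.0003,0.0005,-0.018,0,0,0,0],[0.0003,0.0005,-0.018,0,0,0,0],[0.0003,0.0005,-0.018,0,0,0,0],[0.0003,0.0005,-0.012,0,0,0,0],[0,0,-0.006,0,0,0.005,0],[0,0,0,0,0,0,0],[0,0,0,0,0,0,0]])

```text
t: 16.3
eef_pos: [0.4945, -0.2725, 0.075]
tool_rot: [0.038, 0.919, 0.38, -0.094]
contact_force: [0.0, -0.9, -0.8]
gripper_width: 0.199
grasp_force: 63.8
```

jog_arm(deltas=[[0,0,-0.003,0,0,0,0],[0,0,-0.003,0,0,0,0],[0,0,-0.002,0,0,0,0],[0,0,-0.002,0,0,0,0],[0,0,0,0,0,0,0]])

```text
t: 16.8
eef_pos: [0.4939, -0.2724, 0.064]
tool_rot: [0.038, 0.919, 0.38, -0.095]
contact_force: [0.8, -0.2, -1.3]
gripper_width: 0.197
grasp_force: 63.8
```

```bash
python3 pl.py
```

```text
16.8 [-0.26  0.73  0.77  1.95 -0.44  0.75 -0.06] [ 0.4939 -0.2724  0.064 ] [ 0.8 -0.2 -1.3] 0.19731636065560887 63.81598406704143
rot to go [ 0.001 -0.001 -0.002] pos to (.493,-.273,.0575) [-0.0009 -0.0006 -0.0065]
```

jog_arm(deltas=[[0,0,-0.002,0,0,0,0],[0,0,-0.002,0,0,0,0],[0,0,0,0,0,0,0]])

```text
t: 17.1
eef_pos: [0.4939, -0.2723, 0.06]
tool_rot: [0.038, 0.919, 0.38, -0.095]
contact_force: [0.4, 0.2, -0.9]
gripper_width: 0.19
grasp_force: 63.8
```

jog_arm(deltas=[[0,0,-0.001,0,0,0,0],[0,0,-0.001,0,0,0,0],[0,0,0,0,0,0,0]])

```text
t: 17.4
eef_pos: [0.494, -0.2724, 0.0581]
tool_rot: [0.038, 0.919, 0.38, -0.095]
contact_force: [-0.1, -0.2, -0.7]
gripper_width: 0.191
grasp_force: 63.8
```

jog_arm(deltas=[[0,0,-0.001,0,0,0,0],[0,0,-0.001,0,0,0,0],[0,0,0,0,0,0,0]])

```text
t: 17.7
eef_pos: [0.4941, -0.2725, 0.057]
tool_rot: [0.038, 0.919, 0.38, -0.095]
contact_force: [-1.3, 3.7, 8.6]
gripper_width: 0.192
grasp_force: 65.2
```

jog_arm(deltas=[[0,0,-0.001,0,0,0,0],[0,0,0,0,0,0,0]])

```text
t: 17.9
eef_pos: [0.4941, -0.2725, 0.0569]
tool_rot: [0.037, 0.919, 0.38, -0.094]
contact_force: [-3.7, 5.2, 19.7]
gripper_width: 0.195
grasp_force: 66.8
```

jog_arm(deltas=[[0,0,0.0012,0,0,0,0],[0,0,0,0,0,0,0.22],[0,0,0,0,0,0,0.28],[0,0,0,0,0,0,0.4],[0,0,0,0,0,0,0.55],[0,0,0,0,0,0,0.55],[0,0,0,0,0,0,0.55]], newtons=20)

```text
t: 18.6
eef_pos: [0.4939, -0.2724, 0.0563]
tool_rot: [0.038, 0.919, 0.38, -0.095]
contact_force: [0.5, -0.6, 0.7]
gripper_width: 0.549
grasp_force: 0.0
```

```bash
python3 pl.py
python3 - <<'E'
from h import *
from station import bot
o=bot.get_obs();print(rot(o["tool_rot"]).as_matrix().T)
E
```

```text
18.6 [-0.25  0.74  0.76  1.95 -0.45  0.74 -0.05] [ 0.4939 -0.2724  0.0563] [ 0.5 -0.6  0.7] 0.5490170108275781 0.0
rot to go [ 0.001 -0.    -0.002] pos to (.493,-.273,.0575) [-0.0009 -0.0006  0.0012]
[[ 0.69315115  0.69158959 -0.20308946]
 [ 0.70596108 -0.70824672 -0.00235526]
 [-0.14546632 -0.14174071 -0.97915735]]
```

Retreat along −tool z.

jog_arm(deltas=[[0.0015,0.0014,0.01,0,0,0,0.55],[0.0022,0.0021,0.015,0,0,0,0.55],[0.003,0.0028,0.02,0,0,0,0.55],[0.003,0.0028,0.02,0,0,0,0.55],[0.003,0.0028,0.02,0,0,0,0.55],[0.003,0.0028,0.02,0,0,0,0.55],[0,0,0.02,0,0,0,0.55],[0,0,0,0,0,0,0.55],[0,0,0,0,0,0,0.55]])

```text
t: 19.5
eef_pos: [0.5101, -0.2576, 0.1823]
tool_rot: [0.038, 0.919, 0.38, -0.094]
contact_force: [-0.7, 0.3, -0.2]
gripper_width: 0.554
grasp_force: 0.0
```

Run:
```python
from h import *
from station import bot
s=bot.read_camera("scene");w=bot.read_camera("wrist");print(bot.get_obs()["contact_force"])
pts=[]
for c in(s,w):
    g=proj(c,[.494,-.272,.045]);m=rng(c,(5,150,90),(16,255,255));a=min(comps(m,50),key=lambda a:np.hypot(*(a[1]-g)));pts.append((c,a[1]));print(g,a[0],a[1])
print("bar",tri(pts))
cv2.imwrite("pics/m4.png",np.hstack([cv2.resize(s["img"][170:410,290:490,::-1],(320,384)),cv2.resize(w["img"][:,:,::-1],(480,384))]))
```

```text
[-0.02743395 -0.08990774  0.04234316]
[412.16890491 321.48756431] [403 306  20  31 364] [412.96978022 321.48901099]
[316.20542332 223.72380596] [ 307  179   27   87 2092] [319.47036329 222.26529637]
bar (array([ 0.49606493, -0.27300659,  0.04392715]), [np.float64(0.2), np.float64(0.2)])
```

View pics/m4.png

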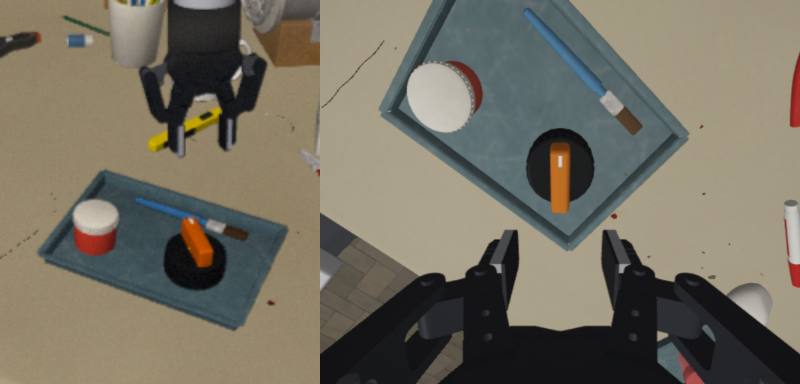

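The cap sits flat and upright in the free part of the tray, released, with the bar centre at (0.496, -0.273, 0.044). The pot, brush and tray have not moved, so I'm handing in.

```bash
python3 -c "
from station import bot
print(bot.hand_in())"
```

```text
the job is handed in; nothing more can be done
None
```

The tank is open and the cap stands upright, released, in the free part of the drip tray; the last pictures show pot, brush and tray where they were, and I handed the job in at about 20 s, but it returned no verdict.

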